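Dot the inspected beakers and stack them on the tray

ROBOT

A 6-joint arm with a two-finger parallel gripper is mounted at the origin on the work surface. World frame = base frame: x ahead of the robot, y to its left, z up, the work surface at z = 0. Lengths are in m, angles in rad, forces in N, time in s.
With the tool pointing down it reaches from about 0.4 to 0.925 m from the base axis. Payload 12.5 kg.
Tool frame: the origin (TCP) lies at the centre of the arm's flange, where the gripper is bolted on; the fingertips stand 190 mm ahead of it and the grasp point (between the pads) lies 171 mm ahead of it; z points along the fingers, y is the line along which they close (so a half turn about z gives the same grasp; the last joint's range is limited). The gripper opens to 95 mm and grips with 3 to 60 N. Pads are 20 mm wide; open, the fingers measure 119 mm over their backs; the gripper's body (75 mm by 180 mm) begins 59 mm behind the grasp point.
Start: joints at [1.08, 0.491, 1.559, -0, 1.092, -0.106], TCP at [0.235, 0.579, 0.405] pointing down, gripper open.
Joint ranges: [-3.1, 3.1], [-0.84, 2.19], [0.05, 2.79], [-1.13, 4.28], [0.06, 2.93], [-2.69, 2.69]. Speed limits (rad/s): [2.22, 2.22, 2.79, 3.14, 3.14, 3.14].

INTERFACE

Orientations are given as [roll, pitch, yaw] about the fixed x, y, z axes, in that order (R = Rz(yaw) Ry(pitch) Rx(roll)).
In Python, from rig import ctrl gives the robot as it stands.
- The arm moves only by the shell command python3 shift.py FILE, which reads ROWS from the file FILE. ROWS is a JSON object whose key "increments" holds a list of rows, 1 to 8 of them, each of 5 numbers: dx, dy, dz in m, then a turn about the tool's z in rad, then the opening from 0.0 (shut) to 1.0 (fully open); each row shifts and turns the commanded pose from where the row before left it, along the tool's axes as they then stand; what a row does not reach is not made up. A row lasts 1/8 s, in which the tool goes at most 0.0625 m and 0.188 rad, less where a joint would pass 70% of its speed; a pose out of reach is approached as far as the arm can. The fingers move at their own pace and stop on an object; the grip force is fixed at half the most. Time passes only in rows, so rows that do not move let the fingers close. It prints the time, the measured TCP pose, the force, the opening and the grip force at its end. Input that does not fit is refused with a message, and nothing moves.
- ctrl.get_state(): the state, without advancing time (a new reading comes with each control period).
- ctrl.snapshot(name): name is "scene" or "top" or "wrist"; returns the picture (420x560x3 uint8, red, green, blue); there is no depth.
- ctrl.camera_model(name): a dict with "vertical_fov" (degrees; the focal length in pixels is half the picture's height over the tangent of half this angle, whatever the lens; pixels are square), "cx", "cy" (the principal point, pixels), "pose" (4x4, takes a point from camera to world coordinates). Camera axes: x right, y down, z forward; pixel columns grow to the right and rows downward; lengths in m; the calibration is good to about 2 mm. The wrist camera is an equidistant fisheye: a pixel r from the principal point sees the ray r / f radians off the axis. A picture is of the moment at which its call begins: read the wrist's pose just before it. camera_model takes no time and is no camera call; for the wrist camera it gives the pose at the moment of the call.
- ctrl.close_job(): hands the job in; it is judged then, once.
The state is a dict: "t": time; "joint_positions": joint angles; "dq": joint speeds; "joint_efforts": joint torques, N m; "position": TCP position; "tcp_rot": TCP orientation; "force": force on the tool from outside, world axes, zero at the start; "ft_torque": the same for the moment, N m; "width": opening from 0.0 (shut) to 1.0 (fully open); "grip_force": force on a finger pad.
Only numpy, scipy, OpenCV 4.12 (cv2) and the standard library are available. Lean on these libraries where they do the work, as an engineer would, in place of code of your own. Each camera call takes 0.05 s, during which the arm holds its last target. There are 200 camera calls.

TASK

The steel beakers drying upside down have passed their yearly inspection: mark every one of them by setting the automatic centre punch upright on the soft plug in the middle of its base and pressing straight down until the spring snaps and the plug is dented. Gather all the beakers, still upside down, in one nested stack on the floor of the tray, each fully home and level on the one below, with the handles turned different ways so that no two lie over each other. Leave the punch standing in its wooden stand and do not disturb the flask, bottle and stopper.

Things in the scene. Friction and masses are not known exactly. Their poses are not given: they have to be found in the camera images.
- cup_a: Beaker A of up to four identical stainless-steel stacking beakers, upside down on the bench (absent ones: None), about 0.24 kg, 97.5 mm high. Origin: centre of the mouth, the lower end; +z up towards the base, +x towards the handle. z 0 to 36 mm: stacking band, 91 mm outside, 86 mm inside diameter. z 36 mm: flat ledge. Then see beaker B.
- cup_b: Beaker B, same as A. Shape, continued: z 36 to 77 mm: cone narrowing from 80 to 56 mm diameter. z 77 to 97.5 mm: straight foot of 56 mm diameter, to be gripped from above with the fingertips at about z 76 mm. The base, on top, is recessed 2.5 mm inside its foot ring and has a soft plug in the middle.
- cup_c: Beaker C, same as A. The handle is a strap 18 mm wide, 4 mm thick, fixed to the band only: level at z 15 mm out to x = 72 mm, then upright to z 63 mm, open at its end; nothing joins it to the cone.
- cup_d: Beaker D, same as A. Nesting: a beaker lowered over another comes to rest with its rim on the other's ledge, 36 mm higher, with 2 to 4 mm of side play, if their handles point at least 35 degrees apart; with handles in line the straps collide and it hangs up.
- plug_a: Soft tin inspection plug, 15 mm wide, in the middle of beaker A's base; origin: centre of its top face (97.5 mm above the beaker's mouth while undented), z up.
- dent_a (a joint): How deep the plug of beaker A has been dented, in m: 0 when fresh, about 0.002 (at most 0.0025) once properly dented. It yields for good under about 15 N, close to the punch's snap, and never comes back.
- cup_a_handle (a point): Middle of the upright part of beaker A's handle strap, 70.5 mm from the beaker's axis, 38 mm above its mouth.
- plug_b: Soft tin inspection plug, 15 mm wide, in the middle of beaker B's base; origin: centre of its top face (97.5 mm above the beaker's mouth while undented), z up.
- dent_b (a joint): How deep the plug of beaker B has been dented, in m: 0 when fresh, about 0.002 (at most 0.0025) once properly dented. It yields for good under about 15 N, close to the punch's snap, and never comes back.
- cup_b_handle (a point): Middle of the upright part of beaker B's handle strap, 70.5 mm from the beaker's axis, 38 mm above its mouth.
- plug_c: Soft tin inspection plug, 15 mm wide, in the middle of beaker C's base; origin: centre of its top face (97.5 mm above the beaker's mouth while undented), z up.
- dent_c (a joint): How deep the plug of beaker C has been dented, in m: 0 when fresh, about 0.002 (at most 0.0025) once properly dented. It yields for good under about 15 N, close to the punch's snap, and never comes back.
- cup_c_handle (a point): Middle of the upright part of beaker C's handle strap, 70.5 mm from the beaker's axis, 38 mm above its mouth.
- plug_d: Soft tin inspection plug, 15 mm wide, in the middle of beaker D's base; origin: centre of its top face (97.5 mm above the beaker's mouth while undented), z up.
- dent_d (a joint): How deep the plug of beaker D has been dented, in m: 0 when fresh, about 0.002 (at most 0.0025) once properly dented. It yields for good under about 15 N, close to the punch's snap, and never comes back.
- cup_d_handle (a point): Middle of the upright part of beaker D's handle strap, 70.5 mm from the beaker's axis, 38 mm above its mouth.
- tray: Stainless carrying tray, fixed, 210 x 210 mm outside, wall 4 mm thick and 14 mm high, floor 4 mm thick. Origin: centre of its underside, on the bench.
- punch: Steel automatic centre punch, 0.18 kg, 138 mm long, upright, point down. Origin: the point's end when not pressed; +z up. z 0 to 22 mm: plunger, 4 mm thick at the point; to 62: nose, 18 mm thick; 62 to 68: collar, 34 mm; 68 to 138: eight-sided barrel, 18 mm across flats, flats facing its x and y axes and diagonals. Grip it with the fingertips just above the collar.
- spring (a joint): How far the punch's main spring is squeezed, in m, 0 to 0.009: the push is 4 N when the plunger starts to go in and grows by 2 N per mm, to 17 or 18 N near 7 mm. There the hidden latch snaps, the plunger jumps in by another 5 mm and the push drops at once to about 8 N (this value to about 0.002). Fingertips that rest on the collar push without slipping.
- latch (a joint): Angle of the hidden latch in the punch: 0 while it is set, 0.5 rad when it has snapped. It sets itself again when the punch is lifted.
- stand: Wooden tool stand, fixed, 75 x 75 mm, 72 mm high, with one upright bore, 27 mm diameter and 66 mm deep, in the middle of its top. Origin: centre of its underside. The punch hangs in the bore with its collar on the stand's top, its origin then 10 mm above the stand's origin.
- flask: Bystander: conical glass flask, 84 mm wide, 118 mm high. Origin: centre of its underside. Leave it alone.
- bottle: Bystander: blue plastic bottle with a white cap, 66 mm wide, 131 mm high. Origin: centre of its underside. Leave it alone.
- stopper: Bystander: black rubber stopper, 42 mm wide, 34 mm high. Origin: centre of its underside. Leave it alone.

How it is judged:
By the outcome, as a careful person would: the job done as asked, in the order asked, and still so for the second after the job is handed in, with the robot touching nothing.
Of cup_a, cup_b, cup_c, cup_d only 2 to 4 are there at a start; the rules pass over those that are not, and their reading is None.
At some moment in a run one of cup_a, cup_b, cup_c, cup_d may be knocked a few centimetres aside while the robot is not near it.
It also fails if it takes over 210 s, if anything falls off the work surface, if the arm or the gripper's body presses on something with over 40 N, if the wrist force passes 120 N, or if a joint passes its speed limit or range.

## Working session

There is one attempt and no reset: what is moved stays moved. The work goes in short steps, Python scripts to look and compute and a shell command to move; the robot and the scene stay as the last step left them, time stands still between calls to the robot, and variables do not carry over. Pictures are saved under pics/ and viewed, at most 14 in all, crops included, and the job is handed in when it is done.

```bash
ls; mkdir -p pics; python3 - <<'E'
from rig import ctrl
import cv2,numpy as np
for n in("scene","top","wrist"):
    m=ctrl.camera_model(n);print(n,m["vertical_fov"],m["cx"],m["cy"],np.round(m["pose"],3).tolist())
    im=ctrl.snapshot(n);cv2.imwrite(f"pics/{n}0.png",im[:,:,::-1])
a=cv2.imread("pics/scene0.png");b=cv2.imread("pics/top0.png")
print(ctrl.get_state())
E
```

```text
pics
rig.py
shift.py
scene 53.221742830697494 273.22060746080604 209.91229083431745 [[0.558, 0.586, -0.587, 1.023], [0.829, -0.38, 0.41, -0.34], [0.017, -0.716, -0.698, 0.655], [0.0, 0.0, 0.0, 1.0]]
top 54.42366867893285 283.360711865698 205.94281665666549 [[0.005, -0.998, 0.059, 0.498], [-0.999, -0.007, -0.032, 0.023], [0.032, -0.059, -0.998, 0.991], [0.0, 0.0, 0.0, 1.0]]
wrist 65.70646984690485 276.6453024744985 213.87432851514453 [[0.375, 0.893, 0.248, 0.165], [0.927, -0.361, -0.102, 0.608], [-0.002, 0.268, -0.963, 0.384], [0.0, 0.0, 0.0, 1.0]]
{'t': 0.15, 'joint_positions': array([ 1.08043601e+00,  4.91385016e-01,  1.55929955e+00, -7.07040494e-07,
        1.09169997e+00, -1.05593083e-01]), 'dq': array([-0.00132496, -0.00175297, -0.00448752,  0.00039243,  0.00089818,
       -0.0001441 ]), 'joint_efforts': array([ 1.31921213e-03, -6.12894416e+01, -2.58278757e+01,  6.92747324e-02,
        4.73052019e-02, -7.41657641e-05]), 'position': array([0.23455378, 0.5792935 , 0.40432176]), 'tcp_rot': array([-3.14080512e+00, -8.28380766e-05,  2.75682571e+00]), 'force': array([ 1.18329899,  0.08155353, -0.17363443]), 'ft_torque': array([-0.01730508,  0.02113522, -0.03232789]), 'grip_force': 0.0, 'width': 0.9992216715825082}
```
View pics/top0.png

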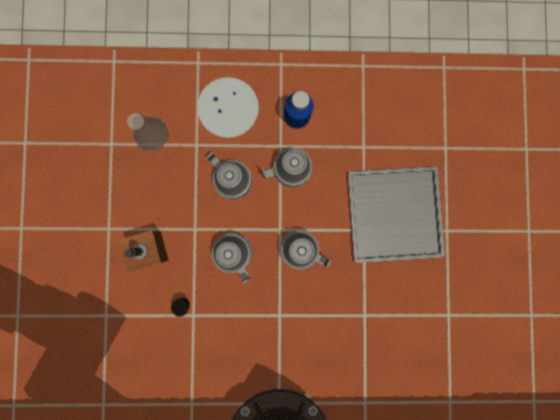

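View pics/scene0.png

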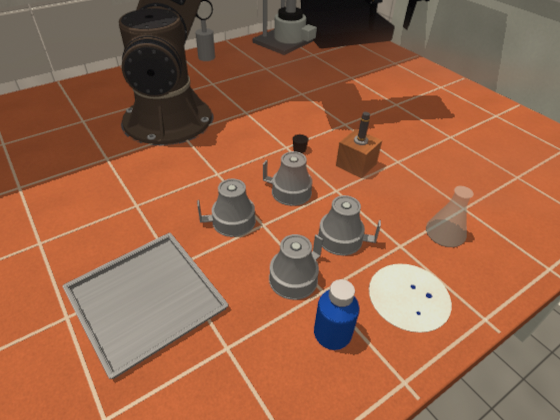

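The top view shows four beakers, with plugs near (229,175), (294,162), (228,254) and (302,251). The tray is at about (396,215), the stand at (141,250), and the punch top at about (130,253). In the scene view the plugs are at (293,159), (232,188), (346,206) and (296,246). Next I'll pull precise blobs and triangulate.

```bash
cat > h.py <<'E'
import cv2,numpy as np
from rig import ctrl
def ray(m,p,fish=False):
    f=210/np.tan(np.radians(m["vertical_fov"])/2); d=np.array([p[0]-m["cx"],p[1]-m["cy"]])
    if fish:
        r=np.hypot(*d); v=np.array([*(d/max(r,1e-9)*np.sin(r/f)),np.cos(r/f)])
    else: v=np.array([*(d/f),1.])
    P=np.array(m["pose"]); v=P[:3,:3]@v
    return P[:3,3],v/np.linalg.norm(v)
def plane(m,p,z,fish=False):
    o,v=ray(m,p,fish); return o+v*(z-o[2])/v[2]
def tri(r1,r2):
    (a,u),(b,v)=r1,r2; s=np.linalg.lstsq(np.c_[u,-v],b-a,rcond=None)[0]
    p,q=a+u*s[0],b+v*s[1]; return (p+q)/2,np.linalg.norm(p-q)
def go(x,y,z,yaw=None):
    "shift in tool axes (tool down) from the measured pose"
    s=ctrl.get_state(); w=s["tcp_rot"][2]; d=np.array([x,y,z])-s["position"]; c,n=np.cos(w),np.sin(w)
    a=0 if yaw is None else (w-yaw+np.pi)%(2*np.pi)-np.pi
    print("t %.1f pos"%s["t"],s["position"].round(4),"rpy",s["tcp_rot"].round(4),"j6 %.2f"%s["joint_positions"][5])
    print("d_tool %.4f %.4f %.4f turn %.3f"%(c*d[0]+n*d[1],n*d[0]-c*d[1],-d[2],a))
E
python3 - <<'E'
import cv2,numpy as np
a=cv2.imread("pics/top0.png");b=cv2.imread("pics/scene0.png")
t=cv2.resize(a[140:285,195:335],None,fx=4,fy=4,interpolation=cv2.INTER_CUBIC);cv2.imwrite("pics/c1.png",t)
s=cv2.resize(b[135:305,180:390],None,fx=3.5,fy=3.5,interpolation=cv2.INTER_CUBIC);cv2.imwrite("pics/c2.png",s)
E
```

View pics/c1.png

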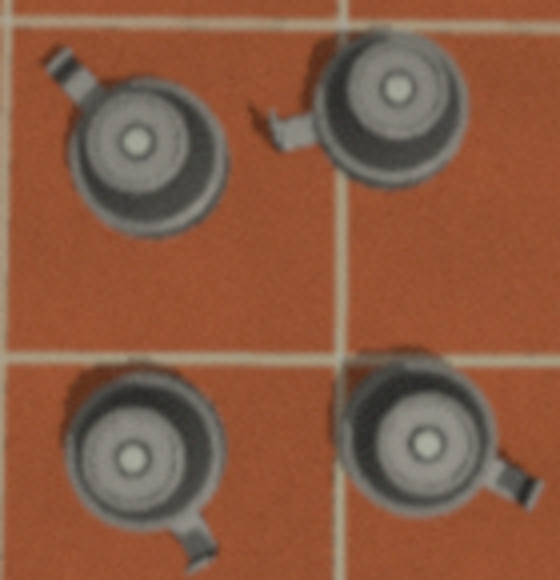

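View pics/c2.png

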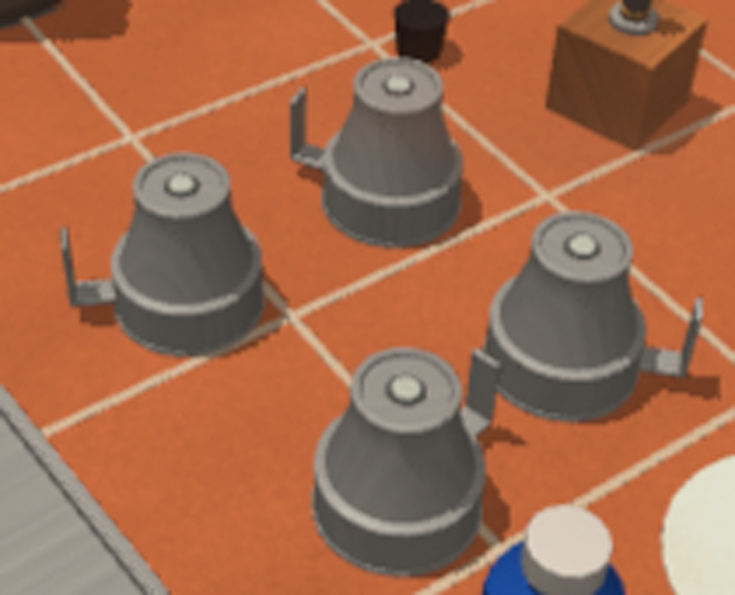

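In the crops, the plugs are at top-crop (138,143), (398,89), (134,459), (428,443), matching scene-crop (582,245), (405,388), (399,85), (181,184) in that order. I'll measure these and crop the stand and tray next.

```bash
cat >> h.py <<'E'
def plug(g,c,r=5):
    "bright-blob centroid near seed c"
    x,y=int(round(c[0])),int(round(c[1])); w=g[y-r:y+r+1,x-r:x+r+1].astype(float)
    w=np.clip(w-(np.percentile(w,60)),0,None); yy,xx=np.mgrid[y-r:y+r+1,x-r:x+r+1]
    return np.array([(w*xx).sum(),(w*yy).sum()])/w.sum()
E
python3 - <<'E'
from h import *
a=cv2.imread("pics/top0.png");b=cv2.imread("pics/scene0.png")
M,S=ctrl.camera_model("top"),ctrl.camera_model("scene")
ga,gb=[cv2.cvtColor(i,cv2.COLOR_BGR2GRAY) for i in(a,b)]
T=[(138,143),(398,89),(134,459),(428,443)];U=[(582,245),(405,388),(399,85),(181,184)]
H=[(212,158),(267,173),(244,277),(325,262)]
for t,u in zip(T,U):
    t=np.array(t)/4+[195,140]-.4;u=np.array(u)/3.5+[180,135]-.4
    t2=plug(ga,t,4);u2=plug(gb,u,4);p,e=tri(ray(M,t2),ray(S,u2));print(t.round(1),t2.round(1),u.round(1),u2.round(1),p.round(4),"err %.4f"%e)
for t,u in zip([(349,172),(438,168),(442,256),(353,262)],[(112,369),(66,291),(173,238),(227,305)]):
    print([ (tri(ray(M,t),ray(S,v))) for v in [u]], plane(M,t,.014).round(4))
k=cv2.resize(a[220:280,110:170],None,fx=5,fy=5,interpolation=2); l=cv2.resize(b[105:180,330:390],None,fx=5,fy=5,interpolation=2)
c=np.zeros((600,780,3),np.uint8);c[:300,:300]=k;c[:375,300:600]=l;
cv2.imwrite("pics/c3.png",c)
k=cv2.resize(a[160:268,340:450],None,fx=3.5,fy=3.5,interpolation=2);l=cv2.resize(b[230:375,58:235],None,fx=2.2,fy=2.2,interpolation=2)
c=np.zeros((400,790,3),np.uint8);c[:k.shape[0],:k.shape[1]]=k;c[:l.shape[0],390:390+l.shape[1]]=l
cv2.imwrite("pics/c4.png",c)
E
```

```text
[229.1 175.4] [228.7 175. ] [345.9 204.6] [346.  204.4] [0.6182 0.1146 0.0973] err 0.0003
[294.1 161.8] [294.2 161.8] [295.3 245.5] [295.5 245.3] [ 0.649  -0.029   0.0967] err 0.0003
[228.1 254.4] [227.7 254.3] [293.6 158.9] [293.3 158.2] [0.4451 0.1141 0.0982] err 0.0004
[301.6 250.4] [301.5 250.7] [231.3 187.2] [231.2 186.8] [ 0.4534 -0.0461  0.0976] err 0.0006
[(array([ 0.63268325, -0.27989482, -0.05025444]), np.float64(0.20060695848737572))] [ 0.6394 -0.167   0.014 ]
[(array([ 0.61819808, -0.35098838,  0.17717144]), np.float64(0.06500565855213632))] [ 0.6514 -0.3855  0.014 ]
[(array([ 0.49354075, -0.26501843,  0.14923042]), np.float64(0.15676547470619487))] [ 0.4379 -0.3915  0.014 ]
[(array([ 0.4570608 , -0.16099392, -0.19479369]), np.float64(0.1490737480726281))] [ 0.4229 -0.1757  0.014 ]
```

View pics/c3.png

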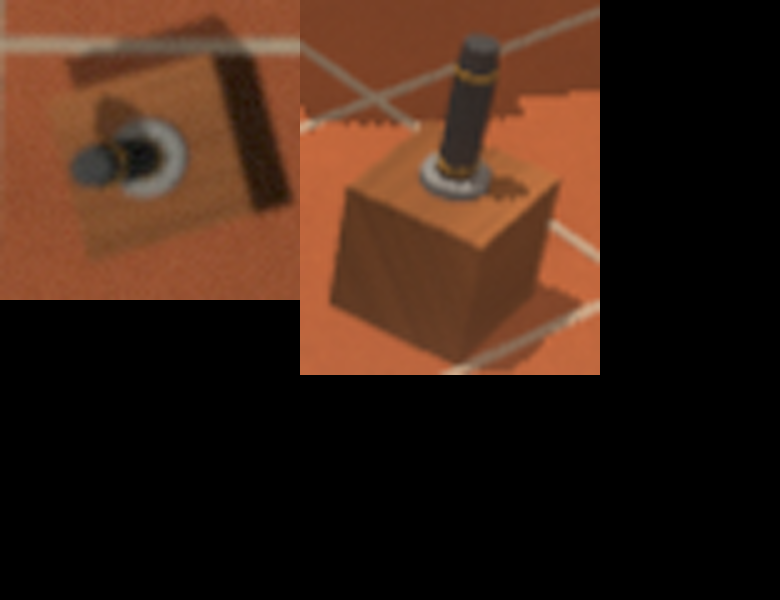

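View pics/c4.png

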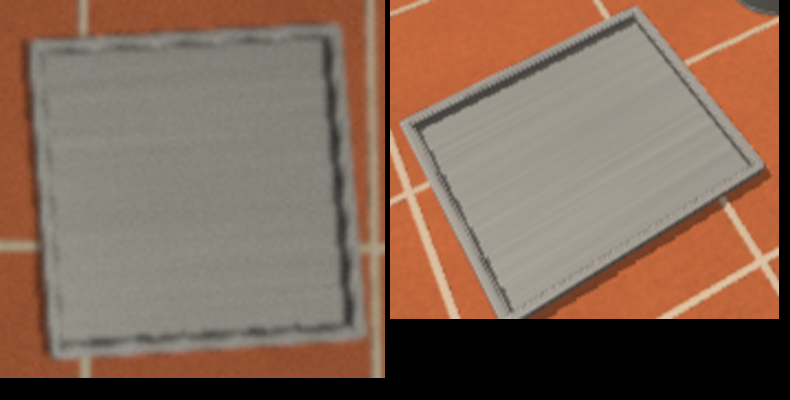

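Scene-crop reading: collar centre is at (455,176) and punch top at (481,44). Top-crop reading: collar at (152,157) and punch top at (94,166). The tray corners are clear in both views. I'll redo the tray with the correct corner pairing and compute handle headings.

```bash
python3 - <<'E'
from h import *
M,S=ctrl.camera_model("top"),ctrl.camera_model("scene")
Q=[]
for t,u in zip([(28,40),(341,26),(364,337),(54,355)],[(765-390,165),(512-390,319),(402-390,124),(636-390,9)]):
    p,e=tri(ray(M,np.array(t)/3.5+[340,160]-.4),ray(S,np.array(u)/2.2+[58,230]-.3));Q.append(p);print(p.round(4),round(e,4))
print("tray",np.mean(Q,0).round(4),[round(np.linalg.norm(Q[i]-Q[i-1]),3) for i in range(4)])
for t,u in [((152,157),(155,175)),((94,166),(181,44))]:
    p,e=tri(ray(M,np.array(t)/5+[110,220]-.4),ray(S,np.array(u)/5+[330,105]-.4));print("punch",p.round(4),round(e,4))
C=[(.6182,.1146),(.649,-.029),(.4451,.1141),(.4534,-.0461)]
for c,h,z in zip(C,[(62,60),(275,130),(203,555),(530,488)],[.06,.045,.06,.06]):
    p=plane(M,np.array(h)/4+[195,140]-.4,z);d=p[:2]-c;print("handle r %.3f yaw %.2f"%(np.hypot(*d),np.arctan2(d[1],d[0])))
go(.5,.3,.405)
E
```

```text
[ 0.6412 -0.1644  0.0144] 0.0019
[ 0.654  -0.3782  0.0191] 0.0056
[ 0.4379 -0.397   0.0108] 0.0003
[ 0.425  -0.1812  0.0122] 0.0005
tray [ 0.5395 -0.2802  0.0141] [np.float64(0.217), np.float64(0.214), np.float64(0.217), np.float64(0.216)]
punch [0.4509 0.3094 0.0773] 0.0012
punch [0.4508 0.3101 0.1487] 0.0009
handle r 0.070 yaw 0.74
handle r 0.071 yaw 1.80
handle r 0.067 yaw -2.57
handle r 0.066 yaw -1.98
t 0.1 pos [0.2346 0.5793 0.4043] rpy [-3.1408e+00 -1.0000e-04  2.7568e+00] j6 -0.11
d_tool -0.3509 -0.1592 -0.0007 turn 0.000
```

```bash
echo '{"increments": [[-0.0431, -0.024, 0, 0, 1], [-0.0431, -0.024, 0, 0, 1], [-0.0431, -0.024, 0, 0, 1], [-0.0431, -0.024, 0, 0, 1], [-0.0431, -0.024, 0, 0, 1], [-0.0431, -0.024, 0, 0, 1], [-0.0431, -0.024, 0, 0, 1], [0, 0, 0, 0, 1]]}' > rows.txt && python3 shift.py rows.txt; python3 - <<'E'
from h import *
cv2.imwrite("pics/w1.png",ctrl.snapshot("wrist")[:,:,::-1])
m=ctrl.camera_model("wrist");print(np.array(m["pose"]).round(3).tolist())
f=210/np.tan(np.radians(m["vertical_fov"])/2);P=np.array(m["pose"])
for p in [(.4509,.3098,.149),(.4509,.3098,.078)]:
    q=P[:3,:3].T@(np.array(p)-P[:3,3]);a=np.arctan2(np.hypot(*q[:2]),q[2]);print(q[:2]/np.hypot(*q[:2])*a*f+[m["cx"],m["cy"]])
go(.4509,.3098,.269)
E
```

```text
t: 1.15
position: [0.4528, 0.3082, 0.4045]
tcp_rot: [-3.141, 0.0, 2.753]
force: [-0.3, -0.1, -1.1]
width: 1.0
grip_force: 0.0
[[0.377, 0.892, 0.248, 0.382], [0.926, -0.363, -0.102, 0.338], [-0.001, 0.268, -0.963, 0.385], [0.0, 0.0, 0.0, 1.0]]
[276.45523411 225.18694334]
[276.56240382 203.13440698]
t 1.2 pos [0.4518 0.3094 0.4045] rpy [-3.1414e+00 -4.0000e-04  2.7541e+00] j6 -0.70
d_tool 0.0010 0.0000 0.1355 turn 0.000
```

View pics/w1.png

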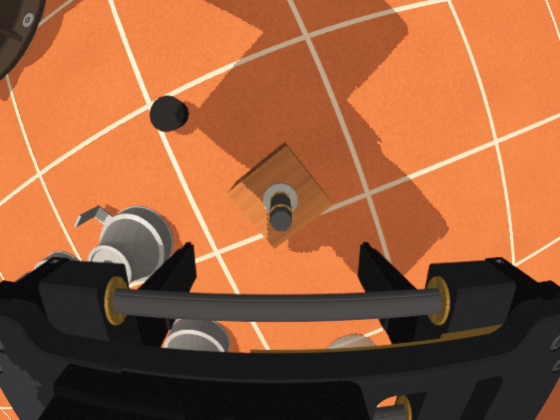

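The wrist view puts the punch top at (281,225) against a predicted (276,225), which is within a few mm along the closing axis. Descending to grip.

```bash
echo '{"increments": [[0.001, 0.002, 0.045, 0, 1], [0, 0, 0.045, 0, 1], [0, 0, 0.035, 0, 1], [0, 0, 0.0105, 0, 1], [0, 0, 0, 0, 1], [0, 0, 0, 0, 0], [0, 0, 0, 0, 0], [0, 0, 0, 0, 0]]}' > rows.txt && python3 shift.py rows.txt; echo '{"increments": [[0, 0, 0, 0, 0], [0, 0, 0, 0, 0], [0, 0, 0, 0, 0]]}' > rows.txt && python3 shift.py rows.txt
```

```text
t: 2.2
position: [0.451, 0.3126, 0.2699]
tcp_rot: [3.141, 0.001, 2.757]
force: [-0.5, -0.4, 0.1]
width: 0.741
grip_force: 0.0
t: 2.58
position: [0.451, 0.3126, 0.2692]
tcp_rot: [3.142, -0.0, 2.757]
force: [0.1, -0.0, 0.2]
width: 0.426
grip_force: 0.0
```

```bash
echo '{"increments": [[0, 0, 0, 0, 0], [0, 0, 0, 0, 0], [0, 0, 0, 0, 0], [0, 0, 0, 0, 0], [0, 0, 0, 0, 0]]}' > rows.txt && python3 shift.py rows.txt
```

```text
t: 3.2
position: [0.451, 0.3126, 0.2692]
tcp_rot: [3.142, -0.0, 2.757]
force: [-0.2, -0.9, -0.9]
width: 0.239
grip_force: 30.0
```

```bash
echo '{"increments": [[0, 0, -0.02, 0, 0], [0, 0, -0.04, 0, 0], [0, 0, -0.04, 0, 0], [0, 0, -0.03, 0, 0], [0, 0, 0, 0, 0], [0, 0, 0, 0, 0]]}' > rows.txt && python3 shift.py rows.txt; python3 - <<'E'
from h import *
s=ctrl.get_state();print(s["width"],s["force"])
im=[ctrl.snapshot(n)[:,:,::-1] for n in("scene","top","wrist")]
for n,i in zip("stw",im): cv2.imwrite(f"pics/p1{n}.png",i)
v=np.hstack([cv2.resize(im[0][20:200,260:480],(400,327)),cv2.resize(im[2][180:400,200:400],(360,327)[:2])]);cv2.imwrite("pics/p1.png",v)
m=ctrl.camera_model("wrist");P=np.array(m["pose"]);print(P.round(3).tolist())
for p in [(.6182,.1146),(.649,-.029),(.4451,.1141),(.4534,-.0461)]:
  go(*p,.375)
E
```

```text
t: 3.95
position: [0.4508, 0.3124, 0.398]
tcp_rot: [-3.14, -0.001, 2.757]
force: [0.0, -0.2, -2.6]
width: 0.24
grip_force: 30.0
0.24006711143579995 [ 0.01336543 -0.16013021 -2.55325685]
[[0.375, 0.894, 0.246, 0.381], [0.927, -0.361, -0.102, 0.341], [-0.002, 0.267, -0.964, 0.378], [0.0, 0.0, 0.0, 1.0]]
t 4.1 pos [0.451  0.3125 0.3979] rpy [-3.1399e+00 -1.5000e-03  2.7567e+00] j6 -0.70
d_tool -0.2293 -0.1207 0.0229 turn 0.000
t 4.1 pos [0.451  0.3125 0.3979] rpy [-3.1399e+00 -1.5000e-03  2.7567e+00] j6 -0.70
d_tool -0.3118 -0.2422 0.0229 turn 0.000
t 4.1 pos [0.451  0.3125 0.3979] rpy [-3.1399e+00 -1.5000e-03  2.7567e+00] j6 -0.70
d_tool -0.0691 -0.1861 0.0229 turn 0.000
t 4.1 pos [0.451  0.3125 0.3979] rpy [-3.1399e+00 -1.5000e-03  2.7567e+00] j6 -0.70
d_tool -0.1369 -0.3315 0.0229 turn 0.000
```

View pics/p1.png

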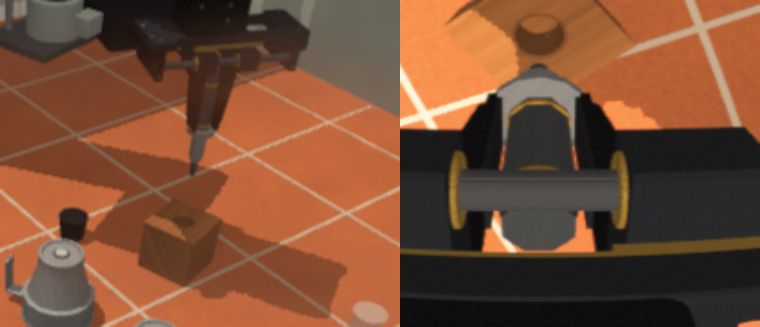

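The punch is held upright between the fingers and the tip is visible in the crop at (193,177). Moving over the near-left beaker.

```bash
echo '{"increments": [[-0.0138, -0.0372, 0, 0, 0], [-0.0138, -0.0372, 0, 0, 0], [-0.0138, -0.0372, 0, 0, 0], [-0.0138, -0.0372, 0, 0, 0], [-0.0138, -0.0372, 0, 0, 0], [0, 0, 0.025, 0, 0], [0, 0, 0, 0, 0], [0, 0, 0, 0, 0]]}' > rows.txt && python3 shift.py rows.txt; python3 - <<'E'
from h import *
im=[ctrl.snapshot(n)[:,:,::-1] for n in("scene","wrist")]
a=cv2.resize(im[0][110:190,240:345],None,fx=3.8,fy=3.8,interpolation=2);b=cv2.resize(im[1][150:270,200:350],None,fx=2.5,fy=2.5,interpolation=2)
h=max(len(a),len(b));v=np.zeros((h,a.shape[1]+b.shape[1],3),np.uint8);v[:len(a),:a.shape[1]]=a;v[:len(b),a.shape[1]:]=b;cv2.imwrite("pics/p2.png",v);print(a.shape)
S=ctrl.camera_model("scene");f=210/np.tan(np.radians(S["vertical_fov"])/2);P=np.array(S["pose"])
p=ctrl.get_state()["position"];print(p)
for q in (p-[0,0,.2592],[.4451,.1141,.0977]):
    c=P[:3,:3].T@(q-P[:3,3]);u=c[:2]/c[2]*f+[S["cx"],S["cy"]];print(u,(u-[240,110]+.4)*3.8)
E
```

```text
t: 5.1
position: [0.4454, 0.1146, 0.3744]
tcp_rot: [-3.142, -0.0, 2.757]
force: [-0.2, 0.4, -2.6]
width: 0.238
grip_force: 30.0
(304, 399, 3)
[0.4452646  0.11468279 0.37471399]
[294.05974278 151.72039326] [206.94702257 160.05749438]
[293.37563091 158.40871363] [204.34739747 185.4731118 ]
```

View pics/p2.png

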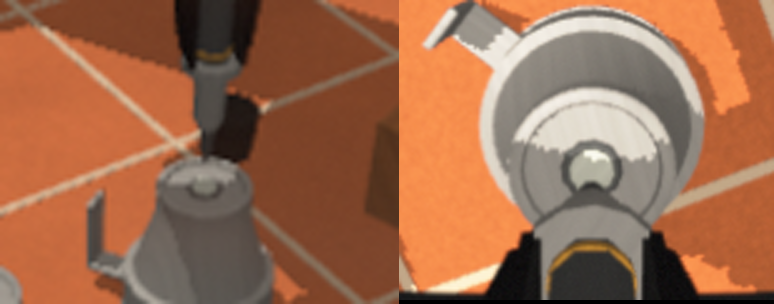

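The tip at (206,160) lies above the plug at (204,186), as predicted, and the wrist view confirms the alignment. Pressing.

```bash
echo '{"increments": [[0, 0, 0.008, 0, 0], [0, 0, 0.007, 0, 0], [0, 0, 0.003, 0, 0], [0, 0, 0.002, 0, 0], [0, 0, 0.002, 0, 0], [0, 0, 0, 0, 0]]}' > rows.txt && python3 shift.py rows.txt; echo '{"increments": [[0, 0, 0.001, 0, 0], [0, 0, 0, 0, 0]]}' > rows.txt && python3 shift.py rows.txt;echo '{"increments": [[0, 0, 0.001, 0, 0], [0, 0, 0, 0, 0]]}' > rows.txt && python3 shift.py rows.txt
```

```text
t: 5.95
position: [0.4452, 0.1143, 0.3528]
tcp_rot: [3.141, 0.001, 2.757]
force: [-3.2, -0.6, 9.0]
width: 0.24
grip_force: 30.0
t: 6.2
position: [0.4452, 0.1143, 0.3519]
tcp_rot: [3.141, 0.001, 2.757]
force: [-2.4, 0.4, 10.5]
width: 0.24
grip_force: 30.0
t: 6.45
position: [0.4452, 0.1143, 0.3511]
tcp_rot: [3.141, 0.001, 2.757]
force: [-3.3, -0.0, 11.9]
width: 0.241
grip_force: 30.0
```

```bash
for i in 1; do echo '{"increments": [[0, 0, 0.001, 0, 0], [0, 0, 0, 0, 0]]}' > rows.txt && python3 shift.py rows.txt;echo '{"increments": [[0, 0, 0.0007, 0, 0], [0, 0, 0, 0, 0]]}' > rows.txt && python3 shift.py rows.txt; done
```

```text
t: 6.7
position: [0.4452, 0.1143, 0.3501]
tcp_rot: [3.141, 0.001, 2.757]
force: [-2.8, 0.7, 12.1]
width: 0.239
grip_force: 30.0
t: 6.95
position: [0.4452, 0.1143, 0.3495]
tcp_rot: [3.141, 0.001, 2.757]
force: [-2.8, -0.5, 12.2]
width: 0.241
grip_force: 30.0
```

```bash
echo '{"increments": [[0, 0, 0.0007, 0, 0], [0, 0, 0, 0, 0]]}' > rows.txt && python3 shift.py rows.txt
```

```text
t: 7.2
position: [0.4452, 0.1143, 0.3488]
tcp_rot: [3.141, 0.001, 2.757]
force: [-2.3, -0.1, 12.0]
width: 0.241
grip_force: 30.0
```

```bash
echo '{"increments": [[0, 0, 0.0007, 0, 0], [0, 0, 0, 0, 0]]}' > rows.txt && python3 shift.py rows.txt;echo '{"increments": [[0, 0, 0.0007, 0, 0], [0, 0, 0, 0, 0]]}' > rows.txt && python3 shift.py rows.txt;echo '{"increments": [[0, 0, 0.0005, 0, 0], [0, 0, 0, 0, 0]]}' > rows.txt && python3 shift.py rows.txt
```

```text
t: 7.45
position: [0.4452, 0.1143, 0.3481]
tcp_rot: [3.141, 0.001, 2.757]
force: [-3.4, -0.2, 13.2]
width: 0.244
grip_force: 30.0
t: 7.7
position: [0.4452, 0.1143, 0.3475]
tcp_rot: [3.141, 0.002, 2.757]
force: [-3.0, -0.4, 15.1]
width: 0.245
grip_force: 30.0
t: 7.95
position: [0.4452, 0.1143, 0.3471]
tcp_rot: [3.141, 0.002, 2.757]
force: [-3.5, -0.2, 15.5]
width: 0.242
grip_force: 30.0
```

```bash
echo '{"increments": [[0, 0, 0.0005, 0, 0], [0, 0, 0, 0, 0]]}' > rows.txt && python3 shift.py rows.txt;echo '{"increments": [[0, 0, 0.0005, 0, 0], [0, 0, 0, 0, 0]]}' > rows.txt && python3 shift.py rows.txt
```

```text
t: 8.2
position: [0.4451, 0.1143, 0.3462]
tcp_rot: [3.141, 0.001, 2.757]
force: [-2.2, 0.5, 7.9]
width: 0.24
grip_force: 30.0
t: 8.45
position: [0.4451, 0.1143, 0.3456]
tcp_rot: [3.141, 0.001, 2.757]
force: [-2.2, 0.3, 9.2]
width: 0.242
grip_force: 30.0
```

Cup C-position plug (near-left): the force climbed to about 18 N, then dropped to about 8 N, so the latch has snapped. Lifting and going to the next one.

```bash
echo '{"increments": [[0, 0, -0.01, 0, 0], [0, 0, -0.02, 0, 0], [-0.017, -0.0364, 0, 0, 0], [-0.017, -0.0364, 0, 0, 0], [-0.017, -0.0364, 0, 0, 0], [-0.017, -0.0364, 0, 0, 0], [0, 0, 0, 0, 0], [0, 0, 0, 0, 0]]}' > rows.txt && python3 shift.py rows.txt
cat >> h.py <<'E'
SEED=dict(FL=((228.7,175),(346,204.4)),FR=((294.2,161.8),(295.5,245.3)),NL=((227.7,254.3),(293.3,158.2)),NR=((301.5,250.7),(231.2,186.8)))
def chk(tag,z=.2592):
    im={n:ctrl.snapshot(n) for n in("scene","top","wrist")}
    for n in im: cv2.imwrite(f"pics/{tag}_{n}.png",im[n][:,:,::-1])
    for k,(t,s) in SEED.items():
        print(k,(plug(cv2.cvtColor(im["top"],7),t,4)-t).round(1),(plug(cv2.cvtColor(im["scene"],7),s,4)-s).round(1),end="; ")
    p=ctrl.get_state()["position"]; print("\ntcp",p.round(4),"tip",(p-[0,0,z]).round(4))
    b=im["wrist"][150:270,200:350,::-1]; cv2.imwrite(f"pics/{tag}.png",cv2.resize(b,None,fx=2.5,fy=2.5,interpolation=2))
E
python3 -c "
from h import *
chk('q1')"
```

```text
t: 9.45
position: [0.4534, -0.0461, 0.3749]
tcp_rot: [3.141, -0.0, 2.756]
force: [0.2, -0.1, -1.7]
width: 0.24
grip_force: 30.0
FL [ 0.1 -0. ] [ 0. -0.]; FR [-0.  -0.1] [0.  0.1]; NL [ 0.8 -0.9] [-0.7 -2.7]; NR [-0.9  3.4] [-0.5 -3.1]; 
tcp [ 0.4534 -0.0454  0.375 ] tip [ 0.4534 -0.0454  0.1158]
```

View pics/q1.png

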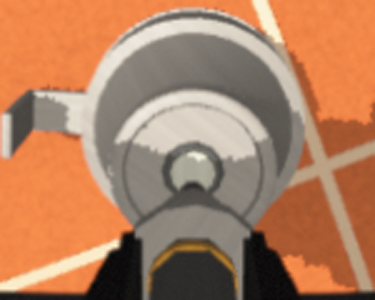

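The tip, at crop (193,185), is centred on the plug at (193,170), the same as the last one. Pressing.

```bash
echo '{"increments": [[0, 0, 0.01, 0, 0], [0, 0, 0.006, 0, 0], [0, 0, 0.004, 0, 0], [0, 0, 0.003, 0, 0], [0, 0, 0.002, 0, 0], [0, 0, 0.001, 0, 0], [0, 0, 0, 0, 0]]}' > rows.txt && python3 shift.py rows.txt; echo '{"increments": [[0, 0, 0.001, 0, 0], [0, 0, 0, 0, 0]]}' > rows.txt && python3 shift.py rows.txt;echo '{"increments": [[0, 0, 0.0007, 0, 0], [0, 0, 0, 0, 0]]}' > rows.txt && python3 shift.py rows.txt;echo '{"increments": [[0, 0, 0.0005, 0, 0], [0, 0, 0, 0, 0]]}' > rows.txt && python3 shift.py rows.txt
```

```text
t: 10.48
position: [0.4536, -0.0462, 0.3496]
tcp_rot: [3.141, 0.001, 2.757]
force: [-3.9, 1.4, 12.8]
width: 0.241
grip_force: 30.0
t: 10.72
position: [0.4536, -0.0462, 0.3487]
tcp_rot: [3.141, 0.001, 2.757]
force: [-1.9, -0.3, 13.2]
width: 0.236
grip_force: 30.0
t: 10.98
position: [0.4536, -0.0462, 0.3481]
tcp_rot: [3.141, 0.001, 2.757]
force: [-3.3, 0.2, 12.9]
width: 0.238
grip_force: 30.0
t: 11.22
position: [0.4536, -0.0462, 0.3477]
tcp_rot: [3.141, 0.002, 2.757]
force: [-1.6, 1.6, 14.8]
width: 0.24
grip_force: 30.0
```

```bash
echo '{"increments": [[0, 0, 0.0005, 0, 0], [0, 0, 0, 0, 0]]}' > rows.txt && python3 shift.py rows.txt;echo '{"increments": [[0, 0, 0.0005, 0, 0], [0, 0, 0, 0, 0]]}' > rows.txt && python3 shift.py rows.txt;echo '{"increments": [[0, 0, 0.0005, 0, 0], [0, 0, 0, 0, 0]]}' > rows.txt && python3 shift.py rows.txt
```

```text
t: 11.48
position: [0.4536, -0.0462, 0.3472]
tcp_rot: [3.141, 0.002, 2.757]
force: [-3.7, 1.9, 16.3]
width: 0.24
grip_force: 30.0
t: 11.72
position: [0.4535, -0.0461, 0.3465]
tcp_rot: [3.141, 0.001, 2.757]
force: [-1.9, 1.6, 7.2]
width: 0.24
grip_force: 30.0
t: 11.98
position: [0.4536, -0.0462, 0.3457]
tcp_rot: [3.141, 0.001, 2.757]
force: [-1.7, 0.7, 9.9]
width: 0.238
grip_force: 30.0
```

```bash
echo '{"increments": [[0, 0, -0.01, 0, 0], [0, 0, -0.02, 0, 0], [-0.0437, 0.0223, 0, 0, 0], [-0.0437, 0.0223, 0, 0, 0], [-0.0437, 0.0223, 0, 0, 0], [-0.0437, 0.0223, 0, 0, 0], [0, 0, 0, 0, 0], [0, 0, 0, 0, 0]]}' > rows.txt && python3 shift.py rows.txt
python3 - <<'E'
from h import *
chk('q2')
g=cv2.cvtColor(cv2.imread('pics/q1.png'),6);h=cv2.cvtColor(cv2.imread('pics/q2.png'),6)
for i in(g,h):
    print([c.round(1).tolist() for c in [plug(i,(193,170),20)]])
go(.649,-.029,.375)
E
```

```text
t: 12.98
position: [0.6486, -0.0291, 0.3746]
tcp_rot: [-3.141, -0.002, 2.757]
force: [0.6, -0.7, -2.5]
width: 0.242
grip_force: 30.0
FL [-0. -0.] [ 0.  -0.1]; FR [ 0.3 -2.9] [ 0.7 -3.8]; NL [-2.7 -1. ] [0.  3.2]; NR [0.3 0.8] [-0.7 -1.6]; 
tcp [ 0.6483 -0.0292  0.3755] tip [ 0.6483 -0.0292  0.1163]
[[196.0, 158.3]]
[[196.6, 161.7]]
t 13.1 pos [ 0.6483 -0.0292  0.3755] rpy [ 3.1416e+00 -1.0000e-04  2.7566e+00] j6 -1.33
d_tool -0.0006 0.0005 0.0005 turn 0.000
```

View pics/q2.png

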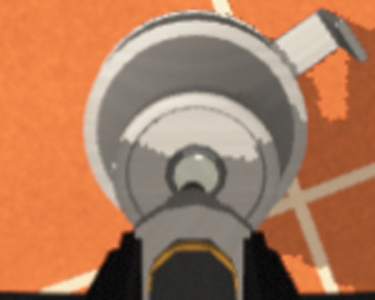

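The tip at (193,185) is within about 1 mm of the plug at (196,171). Pressing.

```bash
echo '{"increments": [[0, 0, 0.01, 0, 0], [0, 0, 0.006, 0, 0], [0, 0, 0.005, 0, 0], [0, 0, 0.003, 0, 0], [0, 0, 0.002, 0, 0], [0, 0, 0.001, 0, 0], [0, 0, 0, 0, 0]]}' > rows.txt && python3 shift.py rows.txt; echo '{"increments": [[0, 0, 0.0006, 0, 0], [0, 0, 0, 0, 0]]}' > rows.txt && python3 shift.py rows.txt;echo '{"increments": [[0, 0, 0.0006, 0, 0], [0, 0, 0, 0, 0]]}' > rows.txt && python3 shift.py rows.txt;echo '{"increments": [[0, 0, 0.0005, 0, 0], [0, 0, 0, 0, 0]]}' > rows.txt && python3 shift.py rows.txt
```

```text
t: 14.0
position: [0.649, -0.0292, 0.3498]
tcp_rot: [3.141, 0.002, 2.757]
force: [-2.6, 0.8, 12.7]
width: 0.243
grip_force: 30.0
t: 14.25
position: [0.649, -0.0291, 0.3493]
tcp_rot: [3.141, 0.002, 2.757]
force: [-3.8, 0.5, 11.7]
width: 0.239
grip_force: 30.0
t: 14.5
position: [0.649, -0.0292, 0.3487]
tcp_rot: [3.141, 0.002, 2.757]
force: [-3.8, 0.6, 12.6]
width: 0.237
grip_force: 30.0
t: 14.75
position: [0.649, -0.0291, 0.3483]
tcp_rot: [3.141, 0.002, 2.757]
force: [-3.8, -0.2, 14.1]
width: 0.237
grip_force: 30.0
```

```bash
echo '{"increments": [[0, 0, 0.0007, 0, 0], [0, 0, 0, 0, 0]]}' > rows.txt && python3 shift.py rows.txt;echo '{"increments": [[0, 0, 0.0007, 0, 0], [0, 0, 0, 0, 0]]}' > rows.txt && python3 shift.py rows.txt;echo '{"increments": [[0, 0, 0.0005, 0, 0], [0, 0, 0, 0, 0]]}' > rows.txt && python3 shift.py rows.txt
```

```text
t: 15.0
position: [0.649, -0.0291, 0.3478]
tcp_rot: [3.141, 0.002, 2.757]
force: [-4.1, 1.1, 14.8]
width: 0.235
grip_force: 30.0
t: 15.25
position: [0.649, -0.0292, 0.3472]
tcp_rot: [3.141, 0.003, 2.757]
force: [-2.9, 0.5, 15.3]
width: 0.24
grip_force: 30.0
t: 15.5
position: [0.6489, -0.0291, 0.3462]
tcp_rot: [3.141, 0.002, 2.757]
force: [-2.8, 0.5, 7.3]
width: 0.24
grip_force: 30.0
```

```bash
echo '{"increments": [[0, 0, -0.01, 0, 0], [0, 0, -0.02, 0, 0], [0.0275, 0.0405, 0, 0, 0], [0.0275, 0.0405, 0, 0, 0], [0.0275, 0.0405, 0, 0, 0], [0, 0, 0, 0, 0], [0, 0, 0, 0, 0]]}' > rows.txt && python3 shift.py rows.txt
python3 - <<'E'
from h import *
chk('q3')
for n in '123': print(plug(cv2.cvtColor(cv2.imread(f'pics/q{n}.png'),6),(193,170),20).round(1))
go(.6182,.1146,.375)
E
```

```text
t: 16.38
position: [0.6182, 0.1144, 0.3746]
tcp_rot: [-3.141, 0.0, 2.757]
force: [0.3, -0.1, -2.3]
width: 0.236
grip_force: 30.0
FL [-1.5  0.5] [ 0.4 -3.4]; FR [-0.1  1.1] [ 1.1 -3.5]; NL [-1.1  0.8] [-0.6 -2.5]; NR [2.3 1.7] [-0.7 -1.6]; 
tcp [0.6184 0.1134 0.3746] tip [0.6184 0.1134 0.1154]
[196.  158.3]
[196.6 161.7]
[198.2 155.8]
t 16.5 pos [0.6184 0.1134 0.3746] rpy [3.1416 0.     2.7555] j6 -1.11
d_tool 0.0007 0.0010 -0.0004 turn 0.000
```

```bash
echo '{"increments": [[0, 0, 0.01, 0, 0], [0, 0, 0.006, 0, 0], [0, 0, 0.005, 0, 0], [0, 0, 0.003, 0, 0], [0, 0, 0.002, 0, 0], [0, 0, 0.001, 0, 0], [0, 0, 0, 0, 0]]}' > rows.txt && python3 shift.py rows.txt; echo '{"increments": [[0, 0, 0.0007, 0, 0], [0, 0, 0, 0, 0]]}' > rows.txt && python3 shift.py rows.txt;echo '{"increments": [[0, 0, 0.0006, 0, 0], [0, 0, 0, 0, 0]]}' > rows.txt && python3 shift.py rows.txt;echo '{"increments": [[0, 0, 0.0005, 0, 0], [0, 0, 0, 0, 0]]}' > rows.txt && python3 shift.py rows.txt
```

```text
t: 17.4
position: [0.6182, 0.1143, 0.3491]
tcp_rot: [3.141, 0.002, 2.757]
force: [-3.3, -0.8, 13.1]
width: 0.241
grip_force: 30.0
t: 17.65
position: [0.6182, 0.1143, 0.3485]
tcp_rot: [3.141, 0.002, 2.757]
force: [-2.5, -2.0, 13.5]
width: 0.238
grip_force: 30.0
t: 17.9
position: [0.6182, 0.1143, 0.3481]
tcp_rot: [3.141, 0.002, 2.757]
force: [-3.4, -1.5, 14.3]
width: 0.237
grip_force: 30.0
t: 18.15
position: [0.6182, 0.1143, 0.3476]
tcp_rot: [3.141, 0.002, 2.757]
force: [-4.1, -1.1, 14.6]
width: 0.241
grip_force: 30.0
```

```bash
echo '{"increments": [[0, 0, 0.0006, 0, 0], [0, 0, 0, 0, 0]]}' > rows.txt && python3 shift.py rows.txt;echo '{"increments": [[0, 0, 0.0005, 0, 0], [0, 0, 0, 0, 0]]}' > rows.txt && python3 shift.py rows.txt
```

```text
t: 18.4
position: [0.6182, 0.1143, 0.3472]
tcp_rot: [3.141, 0.002, 2.757]
force: [-3.7, -1.9, 15.9]
width: 0.237
grip_force: 30.0
t: 18.65
position: [0.6181, 0.1143, 0.3461]
tcp_rot: [3.141, 0.002, 2.757]
force: [-2.5, -2.0, 8.0]
width: 0.239
grip_force: 30.0
```

All four have snapped. Heading back above the stand and measuring the bore before lowering.

```bash
echo '{"increments": [[0, 0, -0.01, 0, 0], [0, 0, -0.025, 0, 0], [0.0459, 0.0242, 0, 0, 0], [0.0459, 0.0242, 0, 0, 0], [0.0459, 0.0242, 0, 0, 0], [0.0459, 0.0242, 0, 0, 0], [0.0459, 0.0242, 0, 0, 0], [0, 0, 0, 0, 0]]}' > rows.txt && python3 shift.py rows.txt
python3 - <<'E'
from h import *
P=np.array([[0.375, 0.894, 0.246, 0.381], [0.927, -0.361, -0.102, 0.341], [-0.002, 0.267, -0.964, 0.378],[0,0,0,1]])
m=dict(ctrl.camera_model("wrist"));m["pose"]=P
# bore: dark blob in the wood top, refine from p1 pictures
S=ctrl.camera_model("scene")
w=(277.8,200.);s=(360.7,141.6)
print("wrist",plane(m,w,.072,True).round(4),"scene",plane(S,s,.072).round(4),tri(ray(m,w,True),ray(S,s)))
p=ctrl.get_state()["position"];print(p)
go(.451,.3126,.272)
a=cv2.imread("pics/p1w.png")[180:235,235:325];b=cv2.imread("pics/p1s.png")[120:170,330:390]
a=cv2.resize(a,None,fx=4.4,fy=4.4,interpolation=2);b=cv2.resize(b,None,fx=6,fy=6,interpolation=2)
v=np.zeros((300,a.shape[1]+b.shape[1],3),np.uint8);v[:len(a),:a.shape[1]]=a;v[:len(b),a.shape[1]:]=b;cv2.imwrite("pics/bore.png",v)
E
```

```text
t: 19.65
position: [0.4488, 0.3148, 0.3799]
tcp_rot: [3.141, -0.0, 2.761]
force: [0.1, -0.7, -2.0]
width: 0.237
grip_force: 30.0
wrist [0.4466 0.3149 0.072 ] scene [0.4522 0.3105 0.072 ] (array([0.44785555, 0.31483456, 0.06780918]), np.float64(0.0009314903372223423))
[0.44882107 0.31481111 0.37988431]
t 19.6 pos [0.4488 0.3148 0.3799] rpy [ 3.1415e+00 -5.0000e-04  2.7605e+00] j6 -0.70
d_tool -0.0028 -0.0012 0.1079 turn 0.000
```

View pics/bore.png

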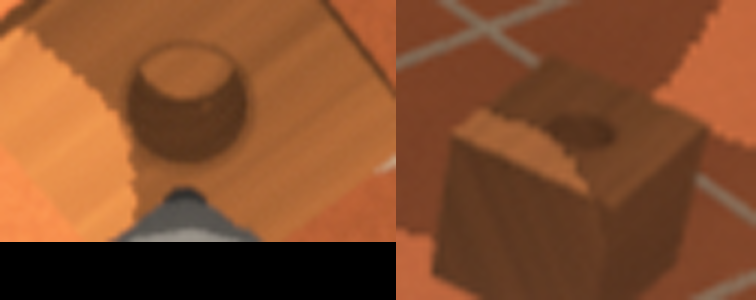

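The bore is at wrist (277.3,202.6) and scene (361,141.4), which both give about (0.4505, 0.3125). That matches the pick-up pose, so I'll lower there.

```bash
echo '{"increments": [[0, 0, 0, 0, 0]]}' > rows.txt && python3 shift.py rows.txt; python3 -c "
from h import *
go(.4506,.3126,.320)"
```

```text
t: 19.77
position: [0.451, 0.3127, 0.3798]
tcp_rot: [3.141, 0.0, 2.757]
force: [0.2, 0.4, -1.9]
width: 0.239
grip_force: 30.0
t 19.8 pos [0.451  0.3127 0.3798] rpy [3.1415e+00 3.0000e-04 2.7574e+00] j6 -0.70
d_tool 0.0003 -0.0003 0.0598 turn 0.000
```

```bash
echo '{"increments": [[0, 0, 0.03, 0, 0], [0, 0, 0.02, 0, 0], [0, 0, 0.02, 0, 0], [0, 0, 0, 0, 0]]}' > rows.txt && python3 shift.py rows.txt; echo '{"increments": [[0, 0, 0.02, 0, 0], [0, 0, 0.012, 0, 0], [0, 0, 0.006, 0, 0], [0, 0, 0.002, 0, 0], [0, 0, 0, 0, 0]]}' > rows.txt && python3 shift.py rows.txt
```

```text
t: 20.27
position: [0.4516, 0.3118, 0.3086]
tcp_rot: [-3.14, -0.002, 2.755]
force: [0.0, -0.7, -1.0]
width: 0.237
grip_force: 30.0
t: 20.9
position: [0.4509, 0.3128, 0.2701]
tcp_rot: [3.141, 0.0, 2.757]
force: [-0.3, -0.2, -2.1]
width: 0.242
grip_force: 30.0
```

```bash
echo '{"increments": [[0, 0, 0.001, 0, 0], [0, 0, 0, 0, 0], [0, 0, 0, 0, 1], [0, 0, 0, 0, 1], [0, 0, 0, 0, 1], [0, 0, 0, 0, 1], [0, 0, 0, 0, 1], [0, 0, 0, 0, 1]]}' > rows.txt && python3 shift.py rows.txt; echo '{"increments": [[0, 0, 0, 0, 1], [0, 0, 0, 0, 1], [0, 0, -0.03, 0, 1], [0, 0, -0.05, 0, 1], [0, 0, -0.05, 0, 1], [0, 0, -0.01, 0, 1], [0, 0, 0, 0, 1]]}' > rows.txt && python3 shift.py rows.txt; python3 - <<'E'
from h import *
im=ctrl.snapshot("wrist");cv2.imwrite("pics/w3.png",im[:,:,::-1])
cv2.imwrite("pics/s3.png",ctrl.snapshot("scene")[:,:,::-1]);cv2.imwrite("pics/t3.png",ctrl.snapshot("top")[:,:,::-1])
a=cv2.imread("pics/scene0.png")[105:180,330:390].astype(int);b=cv2.imread("pics/s3.png")[105:180,330:390].astype(int)
print(ctrl.get_state()["width"])
# wrist cue: dark barrel pixels where the punch must stand
w0=cv2.imread("pics/w1.png",0)[150:250,230:330];w3=cv2.imread("pics/w3.png",0)[150:250,230:330]
for w in(w0,w3):
    ys,xs=np.where(w<60);print(len(xs),np.median(xs)+230,np.median(ys)+150)
E
```

```text
t: 21.9
position: [0.4509, 0.3127, 0.2688]
tcp_rot: [3.142, 0.0, 2.757]
force: [-0.1, -0.2, -0.1]
width: 0.814
grip_force: 0.0
t: 22.78
position: [0.4506, 0.3126, 0.4087]
tcp_rot: [3.141, 0.0, 2.757]
force: [-0.1, -1.1, -0.2]
width: 1.002
grip_force: 0.0
0.9963082263085383
345 278.0 201.0
343 275.0 204.0
```

```bash
cat >> h.py <<'E'
def cups(im,which):
    "plug candidates: small pale grey blobs near the seeds, mask on low saturation and brightness"
    hsv=cv2.cvtColor(im,cv2.COLOR_RGB2HSV); m=((hsv[...,1]<45)&(hsv[...,2]>165)).astype(np.uint8)
    n,_,st,ce=cv2.connectedComponentsWithStats(m); return [(ce[i].round(1).tolist(),int(st[i,4])) for i in range(1,n) if 6<st[i,4]<150]
def locate(tag):
    "cup plugs by local bright blob in top+scene with each known seed, triangulated"
    T,S=[ctrl.snapshot(n) for n in("top","scene")]
    cv2.imwrite(f"pics/{tag}_t.png",T[:,:,::-1]);cv2.imwrite(f"pics/{tag}_s.png",S[:,:,::-1])
    MT,MS=ctrl.camera_model("top"),ctrl.camera_model("scene"); g=[cv2.cvtColor(i,7) for i in(T,S)]
    for k,(t,s) in SEED.items():
        a,b=plug(g[0],t,4),plug(g[1],s,4); p,e=tri(ray(MT,a),ray(MS,b)); print(k,p.round(4),"e %.4f"%e)
E
python3 - <<'E'
from h import *
locate("l1")
for a,b in (("top0","l1_t"),("scene0","l1_s")):
    d=cv2.absdiff(cv2.imread(f"pics/{a}.png"),cv2.imread(f"pics/{b}.png")).max(2)
    n,l,st,c=cv2.connectedComponentsWithStats((cv2.medianBlur(d,3)>40).astype(np.uint8))
    print(a,[st[i].tolist() for i in range(1,n) if st[i,4]>12])
go(.4534,-.0461,.36)
E
```

```text
FL [0.6177 0.113  0.1059] e 0.0023
FR [ 0.6464 -0.0273  0.1025] e 0.0035
NL [0.4469 0.111  0.1075] e 0.0011
NR [ 0.451  -0.0487  0.1016] e 0.0041
top0 [[291, 159, 7, 7, 36], [0, 169, 173, 251, 27078], [226, 172, 7, 7, 37], [132, 233, 19, 11, 119], [299, 248, 6, 7, 34], [225, 251, 7, 7, 36], [247, 364, 32, 19, 364], [297, 386, 8, 8, 23], [0, 410, 6, 5, 19]]
scene0 [[137, 0, 35, 10, 292], [184, 0, 57, 65, 2054], [264, 0, 191, 159, 6743], [103, 35, 34, 59, 842], [144, 93, 23, 3, 54], [361, 124, 20, 30, 213], [193, 135, 24, 12, 169], [372, 143, 80, 52, 2302], [291, 157, 6, 4, 20], [228, 185, 7, 5, 29], [343, 202, 7, 6, 32], [292, 242, 8, 7, 46]]
t 23.0 pos [0.4509 0.3127 0.4074] rpy [-3.1400e+00 -1.5000e-03  2.7567e+00] j6 -0.70
d_tool -0.1370 -0.3317 0.0474 turn 0.000
```

Exactly the four plugs changed (darkened by the dents) and nothing else in the cup area did, so the beakers have not moved. Going to the near-right one.

```bash
echo '{"increments": [[-0.0196, -0.0474, 0, 0, 1], [-0.0196, -0.0474, 0, 0, 1], [-0.0196, -0.0474, 0, 0, 1], [-0.0196, -0.0474, 0, 0, 1], [-0.0196, -0.0474, 0, 0, 1], [-0.0196, -0.0474, 0, 0, 1], [-0.0196, -0.0474, 0, 0, 1], [0, 0, 0.04, 0, 1]]}' > rows.txt && python3 shift.py rows.txt; echo '{"increments": [[0, 0, 0, 0, 1], [0, 0, 0, 0, 1]]}' > rows.txt && python3 shift.py rows.txt; python3 - <<'E'
from h import *
go(.4534,-.0461,.266)
im=ctrl.snapshot("scene");d=cv2.absdiff(im[:,:,::-1].copy(),cv2.imread("pics/l1_s.png")).max(2)
n,l,st,c=cv2.connectedComponentsWithStats((cv2.medianBlur(d,3)>40).astype(np.uint8));print([st[i].tolist() for i in range(1,n) if st[i,4]>12])
E
```

```text
t: 24.02
position: [0.4539, -0.0492, 0.3693]
tcp_rot: [3.141, 0.004, 2.753]
force: [1.0, -0.3, -1.1]
width: 0.998
grip_force: 0.0
t: 24.28
position: [0.4538, -0.0459, 0.3693]
tcp_rot: [3.142, -0.0, 2.758]
force: [-0.8, 0.6, 0.1]
width: 0.997
grip_force: 0.0
t 24.3 pos [ 0.4538 -0.0459  0.3693] rpy [ 3.1415e+00 -2.0000e-04  2.7576e+00] j6 -1.43
d_tool 0.0003 -0.0003 0.1033 turn 0.000
[[187, 0, 139, 155, 6985], [337, 0, 95, 90, 2581], [103, 26, 17, 18, 203], [194, 43, 18, 13, 83], [103, 49, 10, 30, 114], [118, 83, 24, 11, 141], [171, 91, 6, 5, 19], [284, 97, 100, 38, 1724], [190, 113, 9, 3, 18], [171, 134, 34, 27, 275], [341, 139, 12, 6, 48], [361, 139, 92, 56, 2448], [239, 153, 106, 95, 3950], [218, 185, 27, 12, 179], [232, 221, 10, 3, 19]]
```

```bash
echo '{"increments": [[0, 0, 0.04, 0, 1], [0, 0, 0.035, 0, 1], [0, 0, 0.02, 0, 1], [0, 0, 0.0085, 0, 1], [0, 0, 0, 0, 1], [0, 0, 0, 0, 0], [0, 0, 0, 0, 0], [0, 0, 0, 0, 0]]}' > rows.txt && python3 shift.py rows.txt;echo '{"increments": [[0, 0, 0, 0, 0], [0, 0, 0, 0, 0], [0, 0, 0, 0, 0], [0, 0, 0, 0, 0], [0, 0, 0, 0, 0]]}' > rows.txt && python3 shift.py rows.txt
```

```text
t: 25.32
position: [0.4535, -0.0463, 0.2657]
tcp_rot: [3.141, 0.001, 2.757]
force: [0.7, -0.7, -0.1]
width: 0.742
grip_force: 0.0
t: 25.95
position: [0.4534, -0.0463, 0.2652]
tcp_rot: [3.142, -0.0, 2.757]
force: [-0.2, 0.2, -0.0]
width: 0.591
grip_force: 29.0
```

```bash
echo '{"increments": [[0, 0, -0.02, 0, 0], [0, 0, -0.04, 0, 0], [0, 0, -0.02, 0, 0], [-0.0335, -0.0369, 0, 0, 0], [-0.0335, -0.0369, 0, 0, 0], [-0.0335, -0.0369, 0, 0, 0], [-0.0335, -0.0369, 0, 0, 0], [-0.0336, -0.0369, 0, 0, 0]]}' > rows.txt && python3 shift.py rows.txt;echo '{"increments": [[0, 0, 0, 0, 0], [0, 0, 0, 0, 0], [0, 0, 0, 0, 0]]}' > rows.txt && python3 shift.py rows.txt; python3 - <<'E'
from h import *
T,S=[ctrl.snapshot(n) for n in("top","scene")]
for n,i in(("t",T),("s",S)):
    cv2.imwrite(f"pics/l2_{n}.png",i[:,:,::-1])
    d=cv2.absdiff(i[:,:,::-1].copy(),cv2.imread(f"pics/l1_{n}.png")).max(2)
    k,l,st,c=cv2.connectedComponentsWithStats((cv2.medianBlur(d,3)>40).astype(np.uint8));print([st[j].tolist() for j in range(1,k) if st[j,4]>12 and st[j,1]>100])
go(.5395,-.2802,.2692)
E
```

```text
t: 26.95
position: [0.5398, -0.2818, 0.3448]
tcp_rot: [3.141, -0.001, 2.757]
force: [0.0, 0.2, -2.4]
width: 0.594
grip_force: 28.9
t: 27.32
position: [0.5393, -0.2792, 0.3452]
tcp_rot: [3.141, -0.001, 2.758]
force: [-0.8, 0.1, -1.6]
width: 0.591
grip_force: 28.9
[[168, 151, 382, 269, 43828], [0, 167, 166, 253, 31659], [313, 173, 7, 8, 22], [318, 182, 8, 8, 30], [310, 188, 5, 5, 16], [359, 188, 7, 9, 29], [355, 195, 8, 11, 38], [370, 194, 5, 4, 13], [331, 205, 9, 8, 23], [178, 208, 9, 9, 35], [342, 209, 4, 5, 13], [200, 210, 14, 13, 59], [299, 211, 8, 3, 15], [309, 211, 16, 17, 118], [247, 213, 7, 7, 16], [225, 214, 4, 4, 13], [283, 214, 5, 6, 14], [240, 216, 8, 5, 21], [287, 216, 9, 7, 34], [299, 217, 9, 8, 37], [214, 220, 15, 4, 29], [199, 222, 10, 6, 22], [249, 222, 9, 5, 25], [201, 230, 6, 8, 20], [282, 231, 48, 38, 1272], [243, 256, 7, 11, 31], [279, 262, 3, 7, 17], [208, 271, 8, 4, 17], [222, 273, 12, 6, 32], [216, 281, 8, 8, 25], [225, 280, 4, 6, 14], [181, 285, 7, 6, 18], [223, 309, 7, 4, 13], [190, 313, 5, 5, 24], [215, 314, 8, 3, 14], [167, 318, 7, 9, 17], [172, 318, 5, 5, 17], [214, 319, 7, 8, 25], [222, 318, 6, 6, 15], [200, 321, 11, 7, 33], [208, 328, 19, 15, 124], [199, 331, 9, 14, 65], [210, 341, 9, 6, 19], [200, 346, 8, 5, 20], [190, 354, 3, 7, 16], [183, 377, 5, 5, 13], [251, 402, 55, 18, 631], [243, 413, 5, 3, 13]]
[[166, 133, 21, 7, 61], [169, 138, 32, 12, 193], [308, 141, 4, 5, 15], [284, 155, 9, 11, 47], [296, 156, 6, 9, 29], [81, 248, 17, 27, 191], [97, 269, 9, 5, 26]]
t 27.4 pos [ 0.5395 -0.2793  0.3454] rpy [ 3.1415 -0.      2.7578] j6 -1.77
d_tool -0.0004 -0.0008 0.0762 turn 0.000
```

```bash
echo '{"increments": [[0, 0, 0.04, 0, 0], [0, 0, 0.02, 0, 0], [0, 0, 0.01, 0, 0], [0, 0, 0.004, 0, 0], [0, 0, 0, 0, 0]]}' > rows.txt && python3 shift.py rows.txt;echo '{"increments": [[0, 0, 0.0015, 0, 0], [0, 0, 0, 0, 0]]}' > rows.txt && python3 shift.py rows.txt
```

```text
t: 28.05
position: [0.5397, -0.2801, 0.2717]
tcp_rot: [-3.142, 0.001, 2.757]
force: [-0.1, 0.9, -2.6]
width: 0.586
grip_force: 28.9
t: 28.3
position: [0.5396, -0.2802, 0.2701]
tcp_rot: [-3.142, 0.001, 2.757]
force: [-0.5, 0.3, -3.3]
width: 0.589
grip_force: 28.9
```

```bash
echo '{"increments": [[0, 0, 0.001, 0, 0], [0, 0, 0, 0, 0]]}' > rows.txt && python3 shift.py rows.txt;echo '{"increments": [[0, 0, 0.0007, 0, 0], [0, 0, 0, 0, 0]]}' > rows.txt && python3 shift.py rows.txt
```

```text
t: 28.55
position: [0.5397, -0.2803, 0.2692]
tcp_rot: [-3.142, 0.001, 2.757]
force: [0.1, 0.4, 2.4]
width: 0.589
grip_force: 29.6
t: 28.8
position: [0.5397, -0.2802, 0.2691]
tcp_rot: [-3.141, 0.001, 2.757]
force: [-1.9, 1.8, 9.6]
width: 0.592
grip_force: 30.5
```

```bash
echo '{"increments": [[0, 0, -0.0008, 0, 0], [0, 0, 0, 0, 1], [0, 0, 0, 0, 1], [0, 0, 0, 0, 1], [0, 0, 0, 0, 1], [0, 0, 0, 0, 1], [0, 0, -0.03, 0, 1], [0, 0, -0.05, 0, 1]]}' > rows.txt && python3 shift.py rows.txt; echo '{"increments": [[0, 0, -0.01, 0, 1], [-0.0014, 0.0548, 0, 0, 1], [-0.0014, 0.0548, 0, 0, 1], [-0.0014, 0.0548, 0, 0, 1], [-0.0014, 0.0548, 0, 0, 1], [-0.0014, 0.0548, 0, 0, 1], [0, 0, 0, 0, 1], [0, 0, 0, 0, 1]]}' > rows.txt && python3 shift.py rows.txt; python3 - <<'E'
from h import *
ctrl.camera_model("wrist")
im=ctrl.snapshot("wrist");cv2.imwrite("pics/w4.png",im[:,:,::-1])
T,S=[ctrl.snapshot(n) for n in("top","scene")]
cv2.imwrite("pics/l3_t.png",T[:,:,::-1]);cv2.imwrite("pics/l3_s.png",S[:,:,::-1])
go(.649,-.029,.265)
v=np.hstack([cv2.resize(S[100:400,40:440,::-1],(400,300)),cv2.resize(im[:,:,::-1],(400,300))]);cv2.imwrite("pics/v4.png",v)
E
```

```text
t: 29.8
position: [0.5394, -0.2802, 0.3483]
tcp_rot: [3.141, -0.003, 2.757]
force: [0.5, 0.5, 0.1]
width: 0.998
grip_force: 0.0
t: 30.8
position: [0.6487, -0.029, 0.358]
tcp_rot: [-3.141, -0.001, 2.757]
force: [0.0, 0.2, 0.1]
width: 1.0
grip_force: 0.0
t 30.9 pos [ 0.6486 -0.0301  0.3586] rpy [-3.1415e+00 -4.0000e-04  2.7553e+00] j6 -1.33
d_tool 0.0000 0.0012 0.0936 turn 0.000
```

View pics/v4.png

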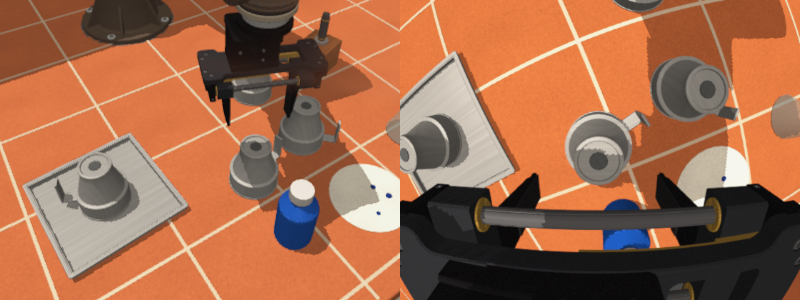

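The first beaker sits in the tray at crop (95,163). The far-right beaker is centred between the fingers at (597,160), and the far-left one hasn't moved. Grasping the far-right one.

```bash
echo '{"increments": [[0, 0, 0.04, 0, 1], [0, 0, 0.03, 0, 1], [0, 0, 0.0165, 0, 1], [0, 0, 0.007, 0, 0], [0, 0, 0, 0, 0], [0, 0, 0, 0, 0], [0, 0, 0, 0, 0], [0, 0, 0, 0, 0]]}' > rows.txt && python3 shift.py rows.txt;echo '{"increments": [[0, 0, 0, 0, 0], [0, 0, 0, 0, 0], [0, 0, 0, 0, 0]]}' > rows.txt && python3 shift.py rows.txt
```

```text
t: 31.95
position: [0.649, -0.0288, 0.2659]
tcp_rot: [3.141, 0.001, 2.757]
force: [-0.8, 0.1, 2.7]
width: 0.585
grip_force: 29.1
t: 32.33
position: [0.649, -0.0288, 0.266]
tcp_rot: [3.141, 0.001, 2.757]
force: [-1.5, 0.7, 5.5]
width: 0.585
grip_force: 29.2
```

```bash
echo '{"increments": [[0, 0, -0.02, 0, 0], [0, 0, -0.05, 0, 0], [0, 0, -0.05, 0, 0], [0, 0, -0.02, 0, 0], [0.0014, -0.0548, 0, 0, 0], [0.0014, -0.0548, 0, 0, 0], [0.0014, -0.0548, 0, 0, 0], [0.0014, -0.0548, 0, 0, 0]]}' > rows.txt && python3 shift.py rows.txt;echo '{"increments": [[0.0013, -0.0548, 0, 0, 0], [0, 0, 0, 0, 0], [0, 0, 0, 0, 0], [0, 0, 0, 0, 0]]}' > rows.txt && python3 shift.py rows.txt; python3 - <<'E'
from h import *
go(.5397,-.2802,.306)
cv2.imwrite("pics/w5.png",ctrl.snapshot("wrist")[:,:,::-1]);cv2.imwrite("pics/s5.png",ctrl.snapshot("scene")[:,:,::-1])
E
```

```text
t: 33.33
position: [0.5604, -0.2314, 0.4049]
tcp_rot: [3.142, -0.001, 2.757]
force: [1.4, 0.2, -1.7]
width: 0.585
grip_force: 28.9
t: 33.83
position: [0.5401, -0.2792, 0.4051]
tcp_rot: [3.141, -0.0, 2.758]
force: [1.2, 1.3, -1.6]
width: 0.587
grip_force: 28.8
t 33.8 pos [ 0.5401 -0.2792  0.4051] rpy [ 3.1413e+00 -4.0000e-04  2.7582e+00] j6 -1.77
d_tool -0.0000 -0.0011 0.0991 turn 0.000
```

```bash
echo '{"increments": [[0, -0.0005, 0.03, 0, 0], [0, 0, 0.02, 0, 0], [0, 0, 0.02, 0, 0], [0, 0, 0, 0, 0]]}' > rows.txt && python3 shift.py rows.txt;echo '{"increments": [[0, 0, 0.015, 0, 0], [0, 0, 0.007, 0, 0], [0, 0, 0.004, 0, 0], [0, 0, 0, 0, 0]]}' > rows.txt && python3 shift.py rows.txt
```

```text
t: 34.42
position: [0.5397, -0.28, 0.3342]
tcp_rot: [3.141, -0.003, 2.758]
force: [-0.7, -0.7, -2.5]
width: 0.584
grip_force: 28.9
t: 34.92
position: [0.5395, -0.2807, 0.3092]
tcp_rot: [3.141, -0.0, 2.757]
force: [-0.7, -0.3, -1.7]
width: 0.585
grip_force: 28.8
```

```bash
echo '{"increments": [[0, 0, 0.0015, 0, 0], [0, 0, 0, 0, 0]]}' > rows.txt && python3 shift.py rows.txt;echo '{"increments": [[0, 0, 0.001, 0, 0], [0, 0, 0, 0, 0]]}' > rows.txt && python3 shift.py rows.txt;echo '{"increments": [[0, 0, 0.0007, 0, 0], [0, 0, 0, 0, 0]]}' > rows.txt && python3 shift.py rows.txt
```

```text
t: 35.17
position: [0.5395, -0.2807, 0.3079]
tcp_rot: [3.142, 0.0, 2.757]
force: [0.3, -0.3, -2.1]
width: 0.585
grip_force: 28.8
t: 35.42
position: [0.5394, -0.2807, 0.3068]
tcp_rot: [3.142, 0.0, 2.757]
force: [0.8, 0.6, -2.0]
width: 0.586
grip_force: 28.8
t: 35.67
position: [0.5394, -0.2807, 0.3061]
tcp_rot: [3.141, -0.0, 2.757]
force: [-0.1, -1.0, -2.5]
width: 0.584
grip_force: 28.8
```

```bash
echo '{"increments": [[0, 0, 0.0007, 0, 0], [0, 0, 0, 0, 0]]}' > rows.txt && python3 shift.py rows.txt;echo '{"increments": [[0, 0, 0.0007, 0, 0], [0, 0, 0, 0, 0]]}' > rows.txt && python3 shift.py rows.txt
```

```text
t: 35.92
position: [0.5394, -0.2807, 0.3059]
tcp_rot: [-3.142, 0.0, 2.757]
force: [-2.5, 1.5, 4.7]
width: 0.586
grip_force: 29.2
t: 36.17
position: [0.5394, -0.2807, 0.3059]
tcp_rot: [-3.141, 0.001, 2.757]
force: [-3.5, 2.1, 11.5]
width: 0.588
grip_force: 29.9
```

```bash
echo '{"increments": [[0, 0, -0.0008, 0, 0], [0, 0, 0, 0, 1], [0, 0, 0, 0, 1], [0, 0, 0, 0, 1], [0, 0, 0, 0, 1], [0, 0, 0, 0, 1], [0, 0, -0.02, 0, 1], [0, 0, -0.036, 0, 1]]}' > rows.txt && python3 shift.py rows.txt; echo '{"increments": [[0.0108, 0.0566, 0, 0, 1], [0.0108, 0.0566, 0, 0, 1], [0.0108, 0.0566, 0, 0, 1], [0.0108, 0.0566, 0, 0, 1], [0.0108, 0.0566, 0, 0, 1], [0.0108, 0.0566, 0, 0, 1], [0.0106, 0.0564, 0, 0, 1], [0, 0, 0, 0, 1]]}' > rows.txt && python3 shift.py rows.txt; echo '{"increments": [[0, 0, 0, 0, 1], [0, 0, 0, 0, 1]]}' > rows.txt && python3 shift.py rows.txt; cat >> h.py <<'E'
def seen(tag,x,y):
    "find the plug in the wrist picture as the patch round FR's in w4, cast onto z .0955, compare with the (x,y) expected"
    m=ctrl.camera_model("wrist"); im=ctrl.snapshot("wrist")[:,:,::-1].copy(); cv2.imwrite(f"pics/{tag}.png",im)
    t=cv2.imread("pics/w4.png")[195:255,245:305]
    r=cv2.matchTemplate(im[120:270,150:400],t,cv2.TM_CCOEFF_NORMED); _,v,_,l=cv2.minMaxLoc(r)
    q=(l[0]+150+30,l[1]+120+30); print("match %.2f"%v,q,plane(m,q,.0955,True).round(4)); go(x,y,.265)
E
python3 - <<'E'
from h import *
seen("w6",.6182,.1146)
m=ctrl.camera_model("scene")
S=ctrl.snapshot("scene")[:,:,::-1].copy();cv2.imwrite("pics/s6.png",S);ref=cv2.imread("pics/l1_s.png")
for k in("FL","NL"):
    x,y=map(int,SEED[k][1]); t=ref[y-12:y+22,x-18:x+18]
    r=cv2.matchTemplate(S[y-60:y+80,x-80:x+80],t,cv2.TM_CCOEFF_NORMED);_,v,_,l=cv2.minMaxLoc(r);print(k,"%.2f"%v,l[0]-62,l[1]-48)
E
```

```text
t: 37.17
position: [0.5394, -0.2807, 0.3611]
tcp_rot: [3.141, -0.003, 2.757]
force: [0.5, 0.2, -0.2]
width: 0.999
grip_force: 0.0
t: 38.17
position: [0.6183, 0.1181, 0.3613]
tcp_rot: [3.141, 0.0, 2.761]
force: [-0.5, -1.0, 0.3]
width: 0.999
grip_force: 0.0
t: 38.42
position: [0.6182, 0.1134, 0.3616]
tcp_rot: [-3.141, -0.0, 2.755]
force: [0.0, 0.5, 0.6]
width: 1.003
grip_force: 0.0
match 0.93 (276, 223) [0.6186 0.1129 0.0955]
t 38.5 pos [0.6182 0.1133 0.3617] rpy [3.1416e+00 1.0000e-04 2.7552e+00] j6 -1.11
d_tool 0.0005 0.0012 0.0967 turn 0.000
FL 0.72 0 0
NL 1.00 0 0
```

```bash
echo '{"increments": [[0, 0, 0.04, 0, 1], [0, 0, 0.03, 0, 1], [0, 0, 0.0185, 0, 1], [0, 0, 0.008, 0, 1], [0, 0, 0, 0, 0], [0, 0, 0, 0, 0], [0, 0, 0, 0, 0], [0, 0, 0, 0, 0]]}' > rows.txt && python3 shift.py rows.txt;echo '{"increments": [[0, 0, 0, 0, 0], [0, 0, 0, 0, 0], [0, 0, 0, 0, 0], [0, 0, 0, 0, 0]]}' > rows.txt && python3 shift.py rows.txt
```

```text
t: 39.52
position: [0.6182, 0.1147, 0.2655]
tcp_rot: [3.141, 0.001, 2.757]
force: [1.5, 1.1, -0.9]
width: 0.635
grip_force: 0.5
t: 40.02
position: [0.6183, 0.1147, 0.2652]
tcp_rot: [3.141, 0.0, 2.757]
force: [0.2, 1.2, 2.7]
width: 0.598
grip_force: 29.5
```

```bash
echo '{"increments": [[0, 0, -0.02, 0, 0], [0, 0, -0.05, 0, 0], [0, 0, -0.055, 0, 0], [0, 0, -0.04, 0, 0], [0, 0, 0, 0, 0]]}' > rows.txt && python3 shift.py rows.txt; echo '{"increments": [[-0.0108, -0.0565, 0, 0, 0], [-0.0108, -0.0565, 0, 0, 0], [-0.0108, -0.0565, 0, 0, 0], [-0.0108, -0.0565, 0, 0, 0], [-0.0108, -0.0565, 0, 0, 0], [-0.0108, -0.0565, 0, 0, 0], [-0.0106, -0.0565, 0, 0, 0], [0, 0, 0, 0, 0]]}' > rows.txt && python3 shift.py rows.txt;echo '{"increments": [[0, 0, 0, 0, 0], [0, 0, 0, 0, 0]]}' > rows.txt && python3 shift.py rows.txt; python3 -c "
from h import *
go(.5396,-.2804,.3412)"
```

```text
t: 40.65
position: [0.618, 0.1146, 0.4324]
tcp_rot: [3.14, 0.004, 2.757]
force: [-0.0, -0.1, -3.4]
width: 0.604
grip_force: 28.6
t: 41.65
position: [0.5385, -0.2837, 0.4273]
tcp_rot: [3.141, -0.004, 2.752]
force: [-0.5, 1.1, -2.9]
width: 0.601
grip_force: 28.6
t: 41.9
position: [0.5399, -0.2792, 0.4292]
tcp_rot: [3.141, -0.001, 2.758]
force: [0.7, 0.2, -2.3]
width: 0.602
grip_force: 28.7
t 41.9 pos [ 0.5399 -0.2792  0.4292] rpy [ 3.1411e+00 -1.4000e-03  2.7581e+00] j6 -1.77
d_tool -0.0001 -0.0012 0.0880 turn 0.000
```

```bash
echo '{"increments": [[0, -0.0004, 0.03, 0, 0], [0, 0, 0.02, 0, 0], [0, 0, 0.012, 0, 0], [0, 0, 0, 0, 0]]}' > rows.txt && python3 shift.py rows.txt;echo '{"increments": [[0, 0, 0.012, 0, 0], [0, 0, 0.007, 0, 0], [0, 0, 0.003, 0, 0], [0, 0, 0, 0, 0]]}' > rows.txt && python3 shift.py rows.txt;echo '{"increments": [[0, 0, 0.0015, 0, 0], [0, 0, 0, 0, 0]]}' > rows.txt && python3 shift.py rows.txt
```

```text
t: 42.4
position: [0.5397, -0.2801, 0.3675]
tcp_rot: [3.141, -0.001, 2.758]
force: [-0.4, -0.0, -2.4]
width: 0.602
grip_force: 28.7
t: 42.9
position: [0.5395, -0.2807, 0.3459]
tcp_rot: [3.141, -0.0, 2.757]
force: [-0.4, -0.6, -2.9]
width: 0.6
grip_force: 28.7
t: 43.15
position: [0.5395, -0.2807, 0.3446]
tcp_rot: [3.142, 0.0, 2.757]
force: [-0.7, 0.4, -2.6]
width: 0.602
grip_force: 28.7
```

```bash
echo '{"increments": [[0, 0, 0.0015, 0, 0], [0, 0, 0, 0, 0]]}' > rows.txt && python3 shift.py rows.txt;echo '{"increments": [[0, 0, 0.001, 0, 0], [0, 0, 0, 0, 0]]}' > rows.txt && python3 shift.py rows.txt;echo '{"increments": [[0, 0, 0.0008, 0, 0], [0, 0, 0, 0, 0]]}' > rows.txt && python3 shift.py rows.txt;echo '{"increments": [[0, 0, 0.0007, 0, 0], [0, 0, 0, 0, 0]]}' > rows.txt && python3 shift.py rows.txt
```

```text
t: 43.4
position: [0.5395, -0.2806, 0.3429]
tcp_rot: [3.141, -0.0, 2.757]
force: [-0.7, 0.6, -3.1]
width: 0.6
grip_force: 28.6
t: 43.65
position: [0.5395, -0.2806, 0.3419]
tcp_rot: [3.141, -0.0, 2.757]
force: [-0.9, 0.6, -3.9]
width: 0.603
grip_force: 28.6
t: 43.9
position: [0.5395, -0.2806, 0.3413]
tcp_rot: [3.142, 0.0, 2.757]
force: [-1.1, 0.2, -1.0]
width: 0.603
grip_force: 28.9
t: 44.15
position: [0.5394, -0.2806, 0.3412]
tcp_rot: [-3.141, 0.001, 2.757]
force: [-2.7, 0.5, 4.8]
width: 0.605
grip_force: 29.7
```

```bash
echo '{"increments": [[0, 0, -0.0007, 0, 0], [0, 0, 0, 0, 1], [0, 0, 0, 0, 1], [0, 0, 0, 0, 1], [0, 0, 0, 0, 1], [0, 0, 0, 0, 1], [0, 0, -0.02, 0, 1], [0, 0, -0.036, 0, 1]]}' > rows.txt && python3 shift.py rows.txt; echo '{"increments": [[0.0337, 0.0472, 0, 0, 1], [0.0337, 0.0472, 0, 0, 1], [0.0337, 0.0472, 0, 0, 1], [0.0337, 0.0472, 0, 0, 1], [0.0337, 0.0472, 0, 0, 1], [0.0337, 0.0472, 0, 0, 1], [0.0334, 0.0472, 0, 0, 1], [0, 0, 0.036, 0, 1]]}' > rows.txt && python3 shift.py rows.txt; echo '{"increments": [[0, 0, 0, 0, 1], [0, 0, 0, 0, 1], [0, 0, 0, 0, 1]]}' > rows.txt && python3 shift.py rows.txt
python3 -c "
from h import *
seen('w7',.4451,.1141)
T=ctrl.snapshot('scene')[:,:,::-1];cv2.imwrite('pics/s7.png',T)"
```

```text
t: 45.15
position: [0.5395, -0.2806, 0.3968]
tcp_rot: [3.141, -0.003, 2.757]
force: [1.2, -0.0, -0.2]
width: 0.999
grip_force: 0.0
t: 46.15
position: [0.4443, 0.1172, 0.3626]
tcp_rot: [3.139, 0.004, 2.762]
force: [1.4, 0.7, 0.2]
width: 0.997
grip_force: 0.0
t: 46.52
position: [0.4455, 0.1134, 0.3622]
tcp_rot: [3.141, 0.001, 2.755]
force: [-0.7, -0.3, 0.1]
width: 0.999
grip_force: 0.0
match 0.95 (275, 221) [0.4447 0.1129 0.0955]
t 46.6 pos [0.4454 0.1135 0.3621] rpy [3.1408e+00 1.2000e-03 2.7555e+00] j6 -1.08
d_tool 0.0005 0.0005 0.0971 turn 0.000
```

```bash
echo '{"increments": [[0, 0, 0.04, 0, 1], [0, 0, 0.03, 0, 1], [0, 0, 0.0185, 0, 1], [0, 0, 0.008, 0, 1], [0, 0, 0, 0, 0], [0, 0, 0, 0, 0], [0, 0, 0, 0, 0], [0, 0, 0, 0, 0]]}' > rows.txt && python3 shift.py rows.txt;echo '{"increments": [[0, 0, 0, 0, 0], [0, 0, 0, 0, 0], [0, 0, 0, 0, 0], [0, 0, 0, 0, 0]]}' > rows.txt && python3 shift.py rows.txt
```

```text
t: 47.62
position: [0.4452, 0.1141, 0.2651]
tcp_rot: [3.141, 0.001, 2.757]
force: [0.1, 0.1, 0.1]
width: 0.638
grip_force: 0.0
t: 48.12
position: [0.4452, 0.1141, 0.2649]
tcp_rot: [3.141, 0.0, 2.757]
force: [-1.0, 0.8, 5.3]
width: 0.593
grip_force: 29.7
```

```bash
echo '{"increments": [[0, 0, -0.02, 0, 0], [0, 0, -0.05, 0, 0], [0, 0, -0.055, 0, 0], [0, 0, -0.05, 0, 0], [0, 0, -0.028, 0, 0], [0, 0, 0, 0, 0]]}' > rows.txt && python3 shift.py rows.txt; echo '{"increments": [[-0.0337, -0.0472, 0, 0, 0], [-0.0337, -0.0472, 0, 0, 0], [-0.0337, -0.0472, 0, 0, 0], [-0.0337, -0.0472, 0, 0, 0], [-0.0337, -0.0472, 0, 0, 0], [-0.0337, -0.0472, 0, 0, 0], [-0.0335, -0.0472, 0, 0, 0], [0, 0, 0, 0, 0]]}' > rows.txt && python3 shift.py rows.txt;echo '{"increments": [[0, 0, 0, 0.1375, 0], [0, 0, 0, 0.1375, 0], [0, 0, 0, 0.1375, 0], [0, 0, 0, 0.1375, 0], [0, 0, 0, 0, 0], [0, 0, 0, 0, 0], [0, 0, 0, 0, 0]]}' > rows.txt && python3 shift.py rows.txt; python3 -c "
from h import *
go(.5396,-.2804,.3769)"
```

```text
t: 48.88
position: [0.4449, 0.114, 0.4688]
tcp_rot: [3.14, 0.003, 2.757]
force: [-0.1, -0.4, -2.1]
width: 0.592
grip_force: 28.8
t: 49.88
position: [0.5399, -0.2842, 0.4641]
tcp_rot: [3.141, -0.004, 2.753]
force: [-0.1, 0.4, -3.6]
width: 0.589
grip_force: 28.8
t: 50.75
position: [0.5396, -0.2805, 0.4673]
tcp_rot: [-3.142, -0.001, 2.209]
force: [-0.4, 0.5, -1.9]
width: 0.589
grip_force: 28.8
t 50.8 pos [ 0.5396 -0.2805  0.4673] rpy [-3.1415e+00 -5.0000e-04  2.2086e+00] j6 -1.23
d_tool 0.0001 0.0001 0.0904 turn 0.000
```

```bash
echo '{"increments": [[0, 0, 0.03, 0, 0], [0, 0, 0.02, 0, 0], [0, 0, 0.014, 0, 0], [0, 0, 0, 0, 0]]}' > rows.txt && python3 shift.py rows.txt;echo '{"increments": [[0, 0, 0.012, 0, 0], [0, 0, 0.007, 0, 0], [0, 0, 0.003, 0, 0], [0, 0, 0, 0, 0]]}' > rows.txt && python3 shift.py rows.txt;echo '{"increments": [[0, 0, 0.0015, 0, 0], [0, 0, 0, 0, 0]]}' > rows.txt && python3 shift.py rows.txt;echo '{"increments": [[0, 0, 0.001, 0, 0], [0, 0, 0, 0, 0]]}' > rows.txt && python3 shift.py rows.txt
```

```text
t: 51.25
position: [0.5396, -0.2807, 0.403]
tcp_rot: [-3.141, -0.001, 2.207]
force: [0.1, 0.2, -0.8]
width: 0.592
grip_force: 28.8
t: 51.75
position: [0.5396, -0.2807, 0.3816]
tcp_rot: [3.142, -0.0, 2.207]
force: [0.5, 0.8, -2.0]
width: 0.592
grip_force: 28.8
t: 52.0
position: [0.5396, -0.2807, 0.3803]
tcp_rot: [3.141, 0.0, 2.207]
force: [0.4, 0.0, -1.5]
width: 0.59
grip_force: 28.8
t: 52.25
position: [0.5396, -0.2807, 0.3792]
tcp_rot: [3.142, -0.0, 2.207]
force: [-0.0, 0.1, -2.1]
width: 0.591
grip_force: 28.8
```

```bash
echo '{"increments": [[0, 0, 0.001, 0, 0], [0, 0, 0, 0, 0]]}' > rows.txt && python3 shift.py rows.txt;echo '{"increments": [[0, 0, 0.001, 0, 0], [0, 0, 0, 0, 0]]}' > rows.txt && python3 shift.py rows.txt;echo '{"increments": [[0, 0, 0.0006, 0, 0], [0, 0, 0, 0, 0]]}' > rows.txt && python3 shift.py rows.txt
```

```text
t: 52.5
position: [0.5396, -0.2807, 0.3781]
tcp_rot: [3.142, -0.0, 2.207]
force: [0.6, 0.3, -2.2]
width: 0.589
grip_force: 28.8
t: 52.75
position: [0.5396, -0.2807, 0.3771]
tcp_rot: [3.142, -0.0, 2.207]
force: [-0.7, -0.0, -3.2]
width: 0.59
grip_force: 28.8
t: 53.0
position: [0.5396, -0.2807, 0.3769]
tcp_rot: [3.141, 0.0, 2.207]
force: [-1.8, -1.4, 1.9]
width: 0.594
grip_force: 29.3
```

```bash
echo '{"increments": [[0, 0, 0, 0, 1], [0, 0, 0, 0, 1], [0, 0, 0, 0, 1], [0, 0, 0, 0, 1], [0, 0, 0, 0, 1], [0, 0, -0.02, 0, 1], [0, 0, -0.04, 0, 1], [0, 0, -0.02, 0, 1]]}' > rows.txt && python3 shift.py rows.txt; echo '{"increments": [[0.04, 0.03, 0, 0, 1], [0.04, 0.03, 0, 0, 1], [0.04, 0.03, 0, 0, 1], [0.04, 0.03, 0, 0, 1], [0.04, 0.03, 0, 0, 1], [0, 0, 0, 0, 1], [0, 0, 0, 0, 1]]}' > rows.txt && python3 shift.py rows.txt; python3 - <<'E'
from h import *
T,S=[ctrl.snapshot(n)[:,:,::-1] for n in("top","scene")]
for n,i in(("t",T),("s",S)):cv2.imwrite(f"pics/f_{n}.png",i)
a=cv2.resize(S[90:375,30:480],(560,355));b=cv2.resize(T[140:290,330:460],(240,277));c=cv2.resize(T[210:290,100:190],(240,213))
v=np.zeros((490,800,3),np.uint8);v[:355,:560]=a;v[:277,560:]=b;v[277:,560:]=c;cv2.imwrite("pics/final.png",v)
E
```

```text
t: 54.0
position: [0.5396, -0.2806, 0.4586]
tcp_rot: [3.141, 0.002, 2.207]
force: [0.2, -0.2, -0.4]
width: 1.002
grip_force: 0.0
t: 54.88
position: [0.5415, -0.0309, 0.4567]
tcp_rot: [3.142, 0.0, 2.207]
force: [-0.5, -0.5, -0.1]
width: 1.001
grip_force: 0.0
```

View pics/final.png

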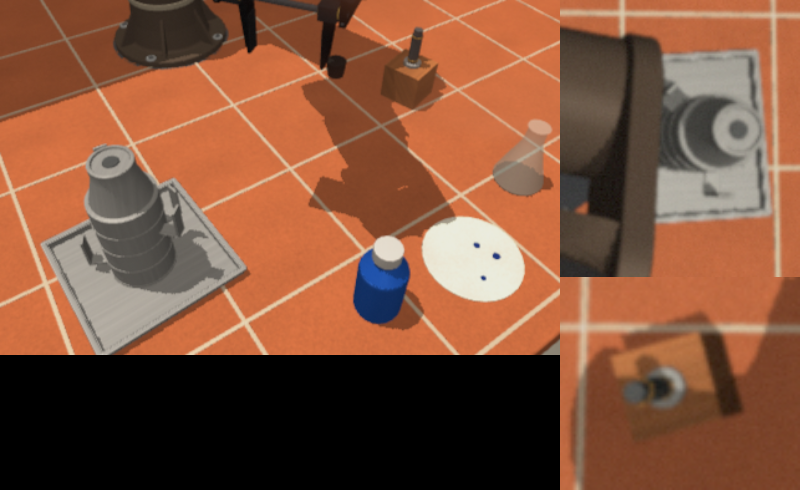

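The final picture shows all four beakers nested level on the tray, with the top plug at (110,160). The punch stands in its stand at (416,55), and the flask, bottle and stopper are where they were.

```bash
python3 -c "
from rig import ctrl
print(ctrl.close_job())"
```

```text
the job is handed in; nothing more can be done
None
```

All four beakers are punched and nested level in one stack on the tray floor with their handles apart, the punch is back in its stand, the bystanders are untouched, and the job is handed in at about 55 s.

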